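# Slide the dough roller home along its V-groove

### The job

Lift the cleaned steel roller off its red rest and lay it in the V-groove of the cradle, in front of the clear guard. Then push it gently from behind along the groove, under the guard, until it is fully home against the sprung yellow pad of the stop, and seat it there with a steady push of about 10 N for a second, never ramming the stop. Leave the roller lying there, touching the stop, and leave the loaf mould, the brioche tin and the sugar jar alone.

Things in the scene. Friction and masses are not known exactly. Their poses are not given: they have to be found in the camera images.
- roller_mid (a point): Centre of the loose steel roller: a plain cylinder 32 mm in diameter, 140 mm long, 0.21 to 0.36 kg, with a thin blue ring near each end. x axis along the roller; both ends are alike. At the start it lies level on the red rest, its centre 24 mm above the table.
- rest_mid (a point): Centre of the fixed red rest, on the table under the roller; x axis along the roller lying there. Two saddles 46 mm wide and 16 mm high stand 45 to 59 mm either side of the middle; between them there is free room beside the roller, down to a pad 4 mm thick and 50 mm wide.
- groove (a point): Middle of the open part of the cradle's V-groove, at the height of a seated roller's centre line. x axis: along the groove in the pushing direction; z up. The groove runs from 85 mm behind this point to 185 mm ahead. Fixed steel V, 90 degrees; its upper edges lie 8 mm below this height, 40 mm wide over the outside, on a white base 90 mm wide and 10 mm high. The roller slides with 1.4 to 4 N of friction.
- guard_mouth (a point): Where the groove runs under the clear guard: 85 mm ahead of the groove point, same height and axes. From here on 100 mm the groove has a roof (21 to 25 mm above this height) and side walls, 70 mm wide over the outside. The roller fits under it; a gripper does not, so the roller is laid in before it and pushed from its rear end, which stays at least 55 mm outside.
- stop: Fixed grey box at the far end of the groove (50 x 80 x 65 mm; origin under its centre, 215 mm ahead of the groove point). From it a spindle carries a yellow pad (26 mm disc) on the groove's line, on a stiff spring: 7 N per mm. The spindle is set differently each time and not measured: when the roller first touches the pad its centre is 47 to 93 mm ahead of the groove point.
- pad_zone (a point): Middle of the span in which the pad's face may stand, on the groove's line: 140 mm ahead of the groove point, same axes; the face is within 23 mm of it, to be found by feel. Delicate: the pad must never bear more than 20 N. Seated means over 4 N on the pad for 0.3 s; of a push on the roller's rear end, the groove's friction takes its part first (more if the fingers bear down on it). Let go, it stays touching.
- loaf_mould: Loose empty red loaf mould, 100 x 240 x 65 mm, standing beyond the cradle; origin at the centre of its underside. To be left alone.
- brioche_tin: Loose small round steel tin, 84 mm across, 35 mm high; origin at the centre of its underside. To be left alone.
- sugar_jar: Loose glass jar with a white cap, 70 mm across, 80 mm high; origin at the centre of its underside. To be left alone.
Things that resemble listed ones, but are neither listed nor needed, are in the scene too. What is shaped like the stop but orange is not meant.

How it is judged:
By the outcome, as a careful person would: the job done as asked, in the order asked, and still so for the second after the job is handed in, with the robot touching nothing.
It also fails if it takes over 72 s, if anything falls off the work surface, if the arm or the gripper's body presses on something with over 40 N, if the wrist force passes 120 N, or if a joint passes its speed limit or range.

### The arm

A 7-joint arm with a two-finger parallel gripper is mounted at the origin on the work surface. World frame = base frame: x ahead of the robot, y to its left, z up, the work surface at z = 0. Lengths are in m, angles in rad, forces in N, time in s.
With the tool pointing down it reaches from about 0.35 to 0.775 m from the base axis. Payload 3.1 kg.
Tool frame: the origin (TCP) lies at the very end of the fingers, on their centre line; the grasp point (between the pads) lies 19 mm behind it; z points along the fingers, y is the direction in which the jaws open and shut (so a half turn about z gives the same grasp; the last joint's range is limited). The gripper opens to 85 mm and grips with 20 to 120 N. Pads are 22 mm wide; open, the fingers measure 114 mm over their backs; the gripper's body (76 mm by 85 mm) begins 54 mm behind the grasp point. The pads swing forward as they close: fully open they stand 13 mm farther back than shut.
Start: joints at [1.182, 0.311, 0.014, 1.512, -0.004, 1.319, -0.027], TCP at [0.187, -0.517, 0.231] pointing down, gripper open.
Joint ranges: [-2.7, 2.7], [-0.3, 1.91], [-1.27, 1.3], [0.12, 2.57], [-1.44, 4.58], [0.2, 2.03], [-3.05, 3.05]. Speed limits (rad/s): [2.79, 2.79, 3.14, 3.14, 3.14, 3.14, 3.14].

### API

Orientations are given as a unit quaternion [x, y, z, w].
In Python, from workcell import telemetry, cams, r gives the robot as it stands.
- The arm moves only by the tool drive_tool, never from a script. Its argument "steps" is a list of rows, each an object of numbers: "tx", "ty", "tz": the shift along the tool's x, y, z in m; "wx", "wy", "wz": the turn, a rotation vector about the tool's x, y, z in degrees; "hand": the opening, from -1 (shut) to 1 (fully open). In form: [{"tx": .., "ty": .., "tz": .., "wx": .., "wy": .., "wz": .., "hand": ..}, ...]. A call has 1 to 8 rows; each row is the pose to reach, as a shift and turn from the pose commanded when the call began, along the tool's axes at that moment; what a row does not reach only later rows make up. A row lasts 1/8 s, in which the tool goes at most 62.5 mm and 10.7 degrees, less where a joint would pass 70% of its speed; a pose out of reach is approached as far as the arm can. A call with a gripper value outside its range is refused whole. The fingers move at their own pace and stop on an object; the grip force is fixed at half the most. Time passes only in rows, so rows that repeat a pose let the fingers close. It gives the time, the measured TCP pose, the force and the opening at its end, in the units of the state.
- telemetry.read_state(): the state, without advancing time (a new reading comes with each control period).
- cams.capture(name): name is "side" or "top" or "wrist"; returns (picture, depth): 420x560x3 uint8, blue, green, red; 420x560 float32, m along the optical axis (not along the pixel's ray), 0 where there is no reading.
- cams.camera_info(name): a dict with "fx", "fy", "cx", "cy" (pixels), "origin" and "rotation" of the camera in the world. Camera axes: x right, y down, z forward; pixel columns grow to the right and rows downward; lengths in m; the calibration is good to about 2 mm. A picture is of the moment at which its call begins: read the wrist's pose just before it. camera_info takes no time and is no camera call; for the wrist camera it gives the pose at the moment of the call.
- r.finish_job(): hands the job in, once; it reports no verdict.
The state is a dict: "time_s": time; "joint_pos": joint angles; "qd": joint speeds; "effort": joint torques, N m; "tcp_pos": TCP position; "tcp_rot": TCP orientation; "ft_force": force on the tool from outside, world axes, zero at the start; "moment": the same for the moment, N m; "opening": finger opening in m.
Only numpy, scipy, OpenCV 4.12 (cv2) and the standard library are available. Lean on these libraries where they do the work, as an engineer would, in place of code of your own. Each camera call takes 0.05 s, during which the arm holds its last target.

## Working session

There is one attempt and no reset: what is moved stays moved. The work goes in short steps, Python scripts to look and compute and a tool call to move; the robot and the scene stay as the last step left them, time stands still between calls to the robot, and variables do not carry over. Pictures are saved under pics/ and viewed, and the job is handed in when it is done.

Besides the shell and the picture viewer there is one more tool, called after "Request:" as name(argument=value, ...), one argument or row to a line, values as JSON. drive_tool: Moves the arm, as the interface text tells. Its arguments: {"type":"object","properties":{"steps":{"type":"array","items":{"type":"object","properties":{"tx":{"type":"number"},"ty":{"type":"number"},"tz":{"type":"number"},"wx":{"type":"number"},"wy":{"type":"number"},"wz":{"type":"number"},"hand":{"type":"number"}}}}},"required":["steps"]}

```bash
ls; mkdir -p pics
python3 - <<'E'
from workcell import telemetry, cams, r
import cv2, numpy as np
print(telemetry.read_state())
for n in ("side","top"):
    p,d=cams.capture(n); cv2.imwrite(f"pics/{n}0.png",p); np.save(f"pics/{n}0.npy",d); np.save(f"pics/{n}0p.npy",p)
    print(n,cams.camera_info(n))
E
```

```text
pics
{'time_s': 0.0, 'joint_pos': array([ 1.18233876,  0.31172526,  0.01395788,  1.51307041, -0.00441827,
        1.31922339, -0.0272171 ]), 'qd': array([ 0.00059921,  0.00065814, -0.00131902,  0.00138929,  0.00023129,
        0.0002189 ,  0.00091534]), 'effort': array([ 3.07598930e-04, -3.79913235e+01,  1.45965130e-01, -2.30591065e+01,
        1.21332047e-02,  1.36779266e-02,  7.13231245e-06]), 'tcp_pos': array([ 0.18669786, -0.51655041,  0.23021584]), 'tcp_rot': array([ 9.84999253e-01,  1.72554449e-01, -2.40789692e-04, -1.17334486e-03]), 'ft_force': array([ 0.00339728, -0.02755036,  0.32221803]), 'moment': array([-0.01326412,  0.01963154, -0.00596435]), 'opening': 0.08526407229234328}
side {'fx': 393.198476218295, 'fy': 393.198476218295, 'cx': 280.2505187577247, 'cy': 210.33582613374702, 'origin': array([0.17199866, 0.68096348, 0.72953694]), 'rotation': array([-0.2115954 ,  0.87777459, -0.41622497,  0.10721905])}
top {'fx': 459.78213128834824, 'fy': 459.78213128834824, 'cx': 275.03245970510994, 'cy': 205.26818617129948, 'origin': array([ 0.3575506 , -0.01838628,  1.16005826]), 'rotation': array([ 0.7048772 , -0.70430116,  0.06639359, -0.05196062])}
```

View pics/top0.png

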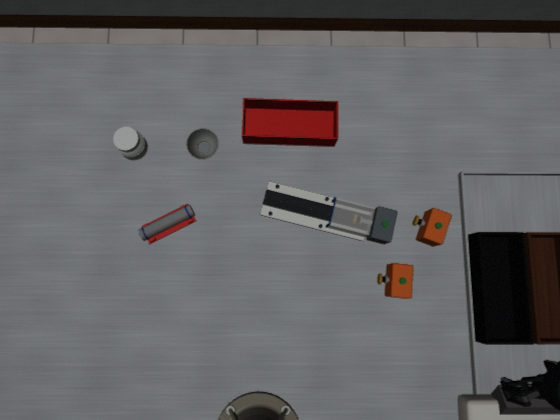

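View pics/side0.png

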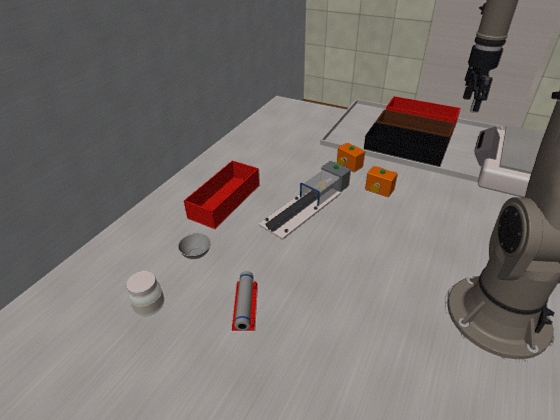

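The top view shows the roller on its red rest at (166,222), and nothing else looks like a roller. The cradle's open groove is at (298,205), the guard mouth at about (332,212) and the grey stop at (383,225). The orange boxes at (434,226) and (400,281) are decoys. The red mould at (290,122) and the one on the tray must not be taken for the rest. Next is a close crop.

Run:
```python
import cv2, numpy as np
p=np.load("pics/top0p.npy")
a=cv2.resize(p[185:260,125:215],None,fx=6,fy=6,interpolation=cv2.INTER_CUBIC)
b=cv2.resize(p[170:255,250:405],None,fx=5,fy=5,interpolation=cv2.INTER_CUBIC)
cv2.imwrite("pics/ca.png",a);cv2.imwrite("pics/cb.png",b)
```

```text
(no output)
```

View pics/ca.png

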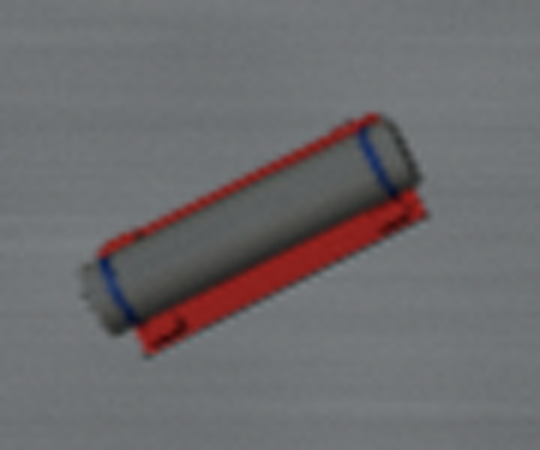

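View pics/cb.png

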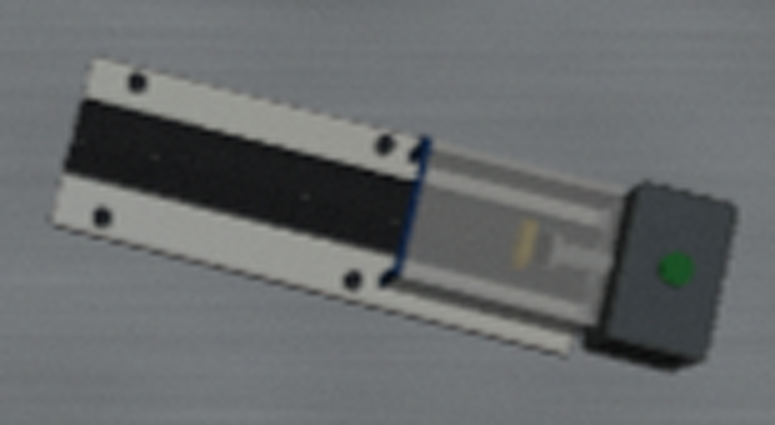

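The crop confirms the roller: grey, with two blue rings, on the red rest. It also shows the black groove, the blue arch at the guard mouth, a faint yellow pad seen through the guard at about (355,219), and the grey stop with a green dot. Now I'll measure.

```bash
cat > h.py <<'E'
import cv2, numpy as np
from scipy.spatial.transform import Rotation as R
from workcell import telemetry, cams, r
def cast(ci,uv,z):
    uv=np.atleast_2d(np.asarray(uv,float))
    d=np.c_[(uv[:,0]-ci['cx'])/ci['fx'],(uv[:,1]-ci['cy'])/ci['fy'],np.ones(len(uv))]
    d=R.from_quat(ci['rotation']).apply(d); o=np.array(ci['origin'])
    return o+d*((z-o[2])/d[:,2])[:,None]
def pts(ci,uv,dep):
    uv=np.atleast_2d(np.asarray(uv,float));dep=np.atleast_1d(dep)
    d=np.c_[(uv[:,0]-ci['cx'])/ci['fx'],(uv[:,1]-ci['cy'])/ci['fy'],np.ones(len(uv))]*dep[:,None]
    return R.from_quat(ci['rotation']).apply(d)+np.array(ci['origin'])
def proj(ci,P):
    q=R.from_quat(ci['rotation']).inv().apply(np.atleast_2d(P)-np.array(ci['origin']))
    return np.c_[q[:,0]/q[:,2]*ci['fx']+ci['cx'],q[:,1]/q[:,2]*ci['fy']+ci['cy']]
E
python3 - <<'E'
from h import *
p=np.load("pics/top0p.npy");d=np.load("pics/top0.npy");ci=cams.camera_info("top")
hsv=cv2.cvtColor(p,cv2.COLOR_BGR2HSV)
blue=((hsv[...,0]>105)&(hsv[...,0]<130)&(hsv[...,1]>120)).astype(np.uint8)
n,l,s,c=cv2.connectedComponentsWithStats(blue,connectivity=8)
for i in range(1,n):
    if s[i,4]>3: print("blue",c[i],s[i,4],cast(ci,c[i],.030)[0])
def dm(name,mask):
    print(name)
    n,l,s,c=cv2.connectedComponentsWithStats(mask.astype(np.uint8))
    for i in range(1,n):
        if s[i,4]>120:
            ct=max(cv2.findContours((l==i).astype(np.uint8),cv2.RETR_EXTERNAL,cv2.CHAIN_APPROX_NONE)[0],key=len)
            rc=cv2.minAreaRect(ct); print(c[i],s[i,4],rc)
            print(cast(ci,cv2.boxPoints(rc),.02)[:,:2].round(4).tolist())
roi=np.zeros(p.shape[:2],bool);roi[175:260,130:410]=1
v=p.max(2)
dm("dark",(v<50)&roi); dm("white",(p.min(2)>145)&roi); dm("red",(hsv[...,1]>150)&((hsv[...,0]<8)|(hsv[...,0]>172))&roi)
for uv in [(166,222),(150,226),(180,215),(300,200),(285,203),(315,208),(272,190),(268,212),(383,225),(100,250),(345,216),(356,219)]:
    print(uv,d[uv[1],uv[0]],pts(ci,uv,d[uv[1],uv[0]])[0].round(4))
E
```

```text
blue [334.08333333 200.41666667] 12 [ 0.56145246 -0.18955183  0.03      ]
blue [187.         211.61538462] 13 [0.53224455 0.17655052 0.03      ]
blue [331.08 213.2 ] 25 [ 0.52905965 -0.18132062  0.03      ]
blue [328.25 224.  ] 4 [ 0.50193455 -0.17370005  0.03      ]
blue [144.06666667 233.33333333] 15 [0.47809537 0.2798255  0.03      ]
blue [516.5 240.5] 4 [ 0.46138332 -0.6424542   0.03      ]
blue [474.5  278.25] 4 [ 0.36869326 -0.53015501  0.03      ]
dark
[297.75469832 204.78140455] 1011 ((297.7197265625, 204.75650024414062), (68.62464141845703, 14.776435852050781), 14.420774459838867)
[[0.5552, -0.0107], [0.592, -0.0198], [0.5486, -0.1875], [0.5122, -0.1774]]
[374.84172662 232.07913669] 139 ((373.3911437988281, 227.79991149902344), (36.07093811035156, 19.056875228881836), 72.07208251953125)
[[0.5298, -0.2526], [0.5449, -0.2991], [0.4582, -0.3236], [0.4435, -0.2777]]
white
[284.33125 188.8875 ] 160 ((284.5293884277344, 188.8823699951172), (33.46991729736328, 6.305926322937012), 14.03624439239502)
[[0.595, -0.0229], [0.6109, -0.0267], [0.5901, -0.109], [0.5744, -0.105]]
[291.25657
[... 269 characters left out ...]
23047), (4.919349670410156, 50.98234939575195), 63.43495178222656)
[[0.4656, 0.2736], [0.5228, 0.163], [0.5117, 0.1572], [0.4547, 0.2678]]
(166, 222) 1.125829 [0.5052 0.2256 0.038 ]
(150, 226) 1.122701 [0.4952 0.264  0.0386]
(180, 215) 1.1288595 [0.5225 0.1919 0.0385]
(300, 200) 1.1543919 [ 0.5631 -0.1044  0.0256]
(285, 203) 1.1666912 [ 0.5578 -0.0673  0.0114]
(315, 208) 1.1607999 [ 0.5443 -0.1428  0.0167]
(272, 190) 1.1750276 [ 0.592  -0.0344  0.0081]
(268, 212) 1.1629314 [ 0.5347 -0.0242  0.0105]
(383, 225) 1.1009661 [ 0.4944 -0.2993  0.0721]
(100, 250) 1.1489348 [ 4.394e-01  3.953e-01 -1.000e-04]
(345, 216) 1.1172575 [ 0.518  -0.2111  0.0578]
(356, 219) 1.1167035 [ 0.5107 -0.2377  0.0577]
```

```bash
cat >> h.py <<'E'
def delta(pos,yaw,s=None):
    """shift/turn in tool axes to world pos with tool pointing straight down, tool x at yaw (deg)"""
    s=s or telemetry.read_state(); Rc=R.from_quat(s['tcp_rot'])
    a=np.radians(yaw); Rt=R.from_matrix(np.c_[[np.cos(a),np.sin(a),0],[np.sin(a),-np.cos(a),0],[0,0,-1]])
    return Rc.inv().apply(np.array(pos)-s['tcp_pos']).round(4),(Rc.inv()*Rt).as_rotvec(degrees=True).round(2)
E
python3 - <<'E'
from h import *
print(delta([.48,-.16,.23],75)); print(delta([.505,.228,.20],117.7));
E
```

```text
(array([ 0.397 , -0.2357,  0.0008]), array([-1.200e-01, -5.000e-02, -5.512e+01]))
(array([ 0.5525, -0.592 ,  0.0315]), array([ -0.1 ,  -0.1 , -97.82]))
```

Request:
drive_tool(
  steps=[
    {"tx": 0.397, "ty": -0.236, "tz": 0, "wz": -55, "hand": 1},
    {"tx": 0.397, "ty": -0.236, "tz": 0, "wz": -55, "hand": 1},
    {"tx": 0.397, "ty": -0.236, "tz": 0, "wz": -55, "hand": 1},
    {"tx": 0.397, "ty": -0.236, "tz": 0, "wz": -55, "hand": 1},
    {"tx": 0.397, "ty": -0.236, "tz": 0, "wz": -55, "hand": 1},
    {"tx": 0.397, "ty": -0.236, "tz": 0, "wz": -55, "hand": 1},
    {"tx": 0.397, "ty": -0.236, "tz": 0, "wz": -55, "hand": 1},
    {"tx": 0.397, "ty": -0.236, "tz": 0, "wz": -55, "hand": 1},
  ],
)

```text
validation failed for argument at $.st...
```

Run:
```python
from h import *
s=telemetry.read_state(); print(s['time_s'],s['tcp_pos'],s['joint_pos'])
p,d=cams.capture("wrist"); cv2.imwrite("pics/w1.png",p); ci=cams.camera_info("wrist"); print(ci)
np.savez("pics/w1.npz",p=p,d=d,o=ci['origin'],r=ci['rotation'])
print(delta([.55,-.08,.30],75.5)); print(delta([.505,.228,.20],117.7));
```

```text
0.1 [ 0.18676231 -0.51662288  0.23031132] [ 1.18227378  0.31167136  0.01394623  1.51290703 -0.00439365  1.31918981
 -0.02719616]
{'fx': 308.1342656587198, 'fy': 308.1342656587198, 'cx': 284.8164749472738, 'cy': 215.5892480651645, 'origin': array([ 0.25041306, -0.49466149,  0.37285093]), 'rotation': array([ 0.8115314 , -0.5688565 , -0.07740442,  0.10875485])}
(array([ 0.4901, -0.2874, -0.069 ]), array([-1.000e-01, -5.000e-02, -5.563e+01]))
(array([ 0.5524, -0.5921,  0.0315]), array([-8.000e-02, -9.000e-02, -9.783e+01]))
```

View pics/w1.png

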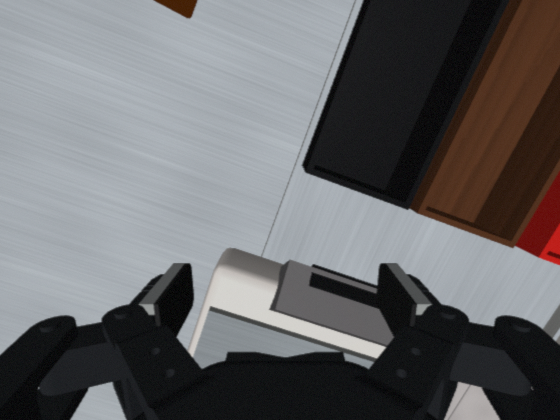

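The picture is from the start pose and shows only the fingers at (170,300) and (400,300) and the tray, because the move was refused. I'll send it again with all fields filled in.

Request:
drive_tool(
  steps=[
    {"tx": 0.397, "ty": -0.236, "tz": 0.0, "wx": 0.0, "wy": 0.0, "wz": -55.0, "hand": 1.0},
    {"tx": 0.397, "ty": -0.236, "tz": 0.0, "wx": 0.0, "wy": 0.0, "wz": -55.0, "hand": 1.0},
    {"tx": 0.397, "ty": -0.236, "tz": 0.0, "wx": 0.0, "wy": 0.0, "wz": -55.0, "hand": 1.0},
    {"tx": 0.397, "ty": -0.236, "tz": 0.0, "wx": 0.0, "wy": 0.0, "wz": -55.0, "hand": 1.0},
    {"tx": 0.397, "ty": -0.236, "tz": 0.0, "wx": 0.0, "wy": 0.0, "wz": -55.0, "hand": 1.0},
    {"tx": 0.397, "ty": -0.236, "tz": 0.0, "wx": 0.0, "wy": 0.0, "wz": -55.0, "hand": 1.0},
    {"tx": 0.397, "ty": -0.236, "tz": 0.0, "wx": 0.0, "wy": 0.0, "wz": -55.0, "hand": 1.0},
    {"tx": 0.397, "ty": -0.236, "tz": 0.0, "wx": 0.0, "wy": 0.0, "wz": -55.0, "hand": 1.0},
  ],
)

```text
time_s: 1.15
tcp_pos: [0.4821, -0.1553, 0.2312]
tcp_rot: [0.792, 0.611, 0.001, -0.001]
ft_force: [0.3, -0.7, 0.7]
opening: 0.0855
```

Run:
```python
from h import *
s=telemetry.read_state(); print(s['time_s'],s['tcp_pos'],s['joint_pos'])
ci=cams.camera_info("wrist"); p,d=cams.capture("wrist"); cv2.imwrite("pics/w2.png",p);  print(ci)
np.savez("pics/w2.npz",p=p,d=d,o=ci['origin'],r=ci['rotation'])
print(delta([.505,.228,.20],117.7)); 
print(delta([.45,.11,.23],117.7));
```

```text
1.15 [ 0.48214383 -0.15525517  0.23120713] [ 0.62424117  0.25021828 -0.42403388  1.61446789  0.10321142  1.29930855
 -0.07238594]
{'fx': 308.1342656587198, 'fy': 308.1342656587198, 'cx': 284.8164749472738, 'cy': 215.5892480651645, 'origin': array([ 0.49959253, -0.09132117,  0.37378303]), 'rotation': array([ 0.98313461, -0.12641703, -0.01664644,  0.1311029 ])}
(array([ 0.3743, -0.0751,  0.0329]), array([  0.17,  -0.23, -42.26]))
(array([ 0.2464, -0.0986,  0.0022]), array([  0.17,  -0.23, -42.26]))
```

View pics/w2.png

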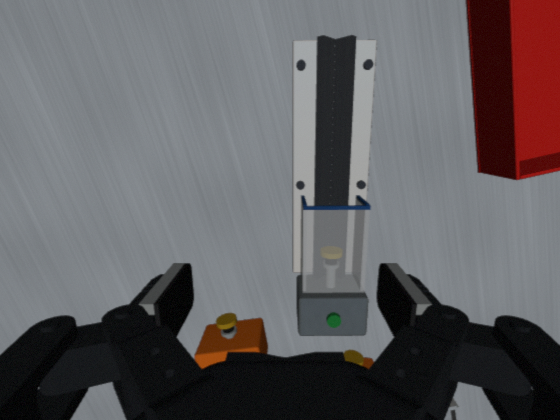

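The wrist view shows the groove clearly, with the strip at columns 317–355 from row 37 to the blue arch at row 205. The yellow pad is under the guard at about (331,253), the grey stop at (333,310), and the fingers are at the sides.

```bash
cat > g.py <<'E'
from h import *
z=np.load("pics/w2.npz"); p=z['p'];d=z['d'];ci=dict(cams.camera_info("wrist"),origin=z['o'],rotation=z['r'])
g=p.max(2)
L=[];Rr=[];
for v in range(50,195,5):
    row=g[v,295:380]; m=np.where(row[15:75]<75)[0]+310
    # subpixel by contiguous dark
    L.append((m.min()-.5,v)); Rr.append((m.max()+.5,v))
A=cast(ci,L,.025);B=cast(ci,Rr,.025)
print("width",np.linalg.norm((A-B)[:,:2],axis=1).round(4))
M=(A+B)[:,:2]/2
vx,vy,x0,y0=cv2.fitLine(M.astype(np.float32),cv2.DIST_HUBER,0,.01,.01).ravel()
if vy>0: vx,vy=-vx,-vy
print("dir",vx,vy,np.degrees(np.arctan2(vy,vx)),"pt",x0,y0)
a=np.array([vx,vy]);o=np.array([x0,y0])
def s(uv,h):
    q=cast(ci,uv,h)[0,:2]; return round(float((q-o)@a),4),round(float(np.cross(a,q-o)),4)
print("start strip top z.025", s((336,38),.025), "base start z.01",s((294,40.5),.01),"stop near face?",s((333,291),.065),"stop centre",s((333,320),.065))
print("arch", s((336,207),.057),s((336,207),.033)); print("pad",s((331,253),.033),s((331,247),.046))
for uv in [(297,120),(318,120),(320,120),(353,120),(336,260),(336,100),(333,310),(335,207)]: print(uv,pts(ci,uv,d[uv[1],uv[0]])[0].round(4))
z2=cams.camera_info("top")
q=cast(z2,(355,219),.033)[0,:2]; print("pad top", (q-o)@a,np.cross(a,q-o))
E
python3 g.py 2>/dev/null
python3 - <<'E'
import cv2
p=cv2.imread("pics/w2.png"); cv2.imwrite("pics/w2c.png",cv2.resize(p[190:345,270:400],None,fx=4,fy=3.8,interpolation=cv2.INTER_CUBIC))
E
```

```text
width [0.0379 0.0391 0.0547 0.0549 0.0385 0.0386 0.0388 0.0389 0.038  0.0382
 0.0383 0.0385 0.0376 0.0388 0.0389 0.0391 0.0382 0.0383 0.0385 0.0387
 0.0388 0.0379 0.0391 0.0393 0.0395 0.0385 0.0387 0.0571 0.039 ]
dir -0.24690352 -0.9690401 -104.29435 pt 0.54666126 -0.121283434
start strip top z.025 (-0.109, -0.0004) base start z.01 (-0.1109, -0.0425) stop near face? (0.1537, -0.0003) stop centre (0.1905, 0.0009)
arch (0.0595, 0.0008) (0.0653, 0.0048)
pad (0.1214, 0.001) (0.1088, -0.0013)
(297, 120) [ 0.5163 -0.0823  0.0105]
(318, 120) [ 0.5376 -0.0884  0.025 ]
(320, 120) [ 0.5395 -0.0889  0.0266]
(353, 120) [ 0.5774 -0.0982  0.0103]
(336, 260) [ 0.5198 -0.2371  0.0596]
(336, 100) [ 0.5624 -0.0729  0.0155]
(333, 310) [ 0.5033 -0.2941  0.064 ]
(335, 207) [ 0.5312 -0.1777  0.0614]
pad top 0.12319353720517649 -0.002139918767483189
```

View pics/w2c.png

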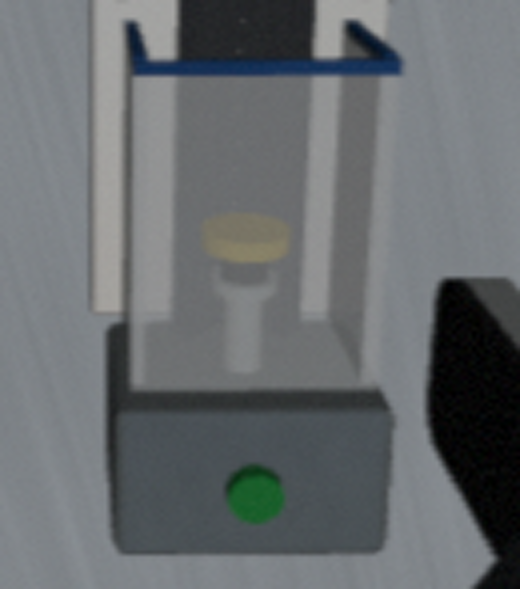

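Request:
drive_tool(
  steps=[
    {"tx": 0.374, "ty": -0.075, "tz": 0.08, "wx": 0.17, "wy": -0.23, "wz": -42.3, "hand": 1.0},
    {"tx": 0.374, "ty": -0.075, "tz": 0.08, "wx": 0.17, "wy": -0.23, "wz": -42.3, "hand": 1.0},
    {"tx": 0.374, "ty": -0.075, "tz": 0.08, "wx": 0.17, "wy": -0.23, "wz": -42.3, "hand": 1.0},
    {"tx": 0.374, "ty": -0.075, "tz": 0.08, "wx": 0.17, "wy": -0.23, "wz": -42.3, "hand": 1.0},
    {"tx": 0.374, "ty": -0.075, "tz": 0.08, "wx": 0.17, "wy": -0.23, "wz": -42.3, "hand": 1.0},
    {"tx": 0.374, "ty": -0.075, "tz": 0.08, "wx": 0.17, "wy": -0.23, "wz": -42.3, "hand": 1.0},
    {"tx": 0.374, "ty": -0.075, "tz": 0.08, "wx": 0.17, "wy": -0.23, "wz": -42.3, "hand": 1.0},
    {"tx": 0.374, "ty": -0.075, "tz": 0.08, "wx": 0.17, "wy": -0.23, "wz": -42.3, "hand": 1.0},
  ],
)

```text
time_s: 2.2
tcp_pos: [0.5049, 0.2201, 0.1507]
tcp_rot: [0.521, 0.854, -0.003, -0.0]
ft_force: [-0.6, -0.9, 0.6]
opening: 0.0853
```

Run:
```python
from h import *
s=telemetry.read_state(); print(s['time_s'],s['tcp_pos'],s['tcp_rot'],s['joint_pos'])
ci=cams.camera_info("wrist"); p,d=cams.capture("wrist"); cv2.imwrite("pics/w3.png",p);  print(ci)
np.savez("pics/w3.npz",p=p,d=d,o=ci['origin'],r=ci['rotation'])
hsv=cv2.cvtColor(p,cv2.COLOR_BGR2HSV)
blue=((hsv[...,0]>105)&(hsv[...,0]<130)&(hsv[...,1]>120)).astype(np.uint8)
n,l,st,c=cv2.connectedComponentsWithStats(blue,connectivity=8)
for i in range(1,n):
    if st[i,4]>10: print("blue",c[i],st[i],cast(ci,c[i],.036)[0])
```

```text
2.2 [0.50490384 0.22007613 0.15066231] [ 5.20521106e-01  8.53842586e-01 -3.25128599e-03 -2.12952262e-04] [ 0.04443534  0.45746859 -0.67481197  1.60865467  0.30455176  1.18882546
 -0.22067927]
{'fx': 308.1342656587198, 'fy': 308.1342656587198, 'cx': 284.8164749472738, 'cy': 215.5892480651645, 'origin': array([0.47534951, 0.27989822, 0.29285174]), 'rotation': array([0.96273526, 0.23430421, 0.02923161, 0.1318631 ])}
blue [293.0989011  133.01098901] [275 131  37   5 182] [0.48108509 0.28024133 0.036     ]
blue [292.52380952 266.4047619 ] [277 262  32   8 126] [0.53496706 0.17660291 0.036     ]
```

View pics/w3.png

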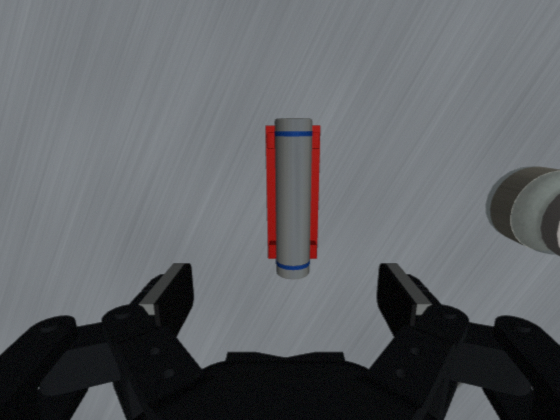

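The roller lies straight between the fingers, with its rings at (293,133) and (292,266). Its centre is at about (0.507, 0.228) with yaw 117.5°. The jar is well clear at (530,210).

Run:
```python
from h import *
s=telemetry.read_state(); print(s['time_s'],s['tcp_pos'],s['qd'].round(3))
print(delta([.507,.228,.017],117.5))
```

```text
2.25 [0.50565381 0.21825248 0.15090865] [ 0.03  -0.016  0.019  0.001  0.002  0.001 -0.004]
(array([0.0087, 0.0064, 0.1338]), array([-0.32,  0.25, -0.41]))
```

Request:
drive_tool(
  steps=[
    {"tx": 0.008, "ty": 0.006, "tz": 0.05, "wx": 0.0, "wy": 0.0, "wz": -0.4, "hand": 1.0},
    {"tx": 0.008, "ty": 0.006, "tz": 0.09, "wx": 0.0, "wy": 0.0, "wz": -0.4, "hand": 1.0},
    {"tx": 0.008, "ty": 0.006, "tz": 0.09, "wx": 0.0, "wy": 0.0, "wz": -0.4, "hand": 1.0},
    {"tx": 0.008, "ty": 0.006, "tz": 0.09, "wx": 0.0, "wy": 0.0, "wz": -0.4, "hand": 1.0},
  ],
)

```text
time_s: 2.75
tcp_pos: [0.5085, 0.2285, 0.0629]
tcp_rot: [0.519, 0.854, -0.002, 0.001]
ft_force: [0.2, 0.4, 0.1]
opening: 0.0856
```

Run:
```python
from h import *
s=telemetry.read_state(); print(s['time_s'],s['tcp_pos'],s['qd'].round(3),s['ft_force'])
print(delta([.507,.228,.017],117.5))
```

```text
2.75 [0.50851164 0.22846176 0.06289495] [-0.009 -0.014 -0.018 -0.021 -0.    -0.005 -0.003] [0.22417422 0.36124278 0.07058211]
(array([ 0.0005, -0.0015,  0.0459]), array([-0.1 ,  0.21, -0.09]))
```

Request:
drive_tool(
  steps=[
    {"tx": 0.0, "ty": -0.001, "tz": 0.03, "wx": 0.0, "wy": 0.0, "wz": 0.0, "hand": 1.0},
    {"tx": 0.0, "ty": -0.001, "tz": 0.046, "wx": 0.0, "wy": 0.0, "wz": 0.0, "hand": 1.0},
    {"tx": 0.0, "ty": -0.001, "tz": 0.046, "wx": 0.0, "wy": 0.0, "wz": 0.0, "hand": 1.0},
    {"tx": 0.0, "ty": -0.001, "tz": 0.046, "wx": 0.0, "wy": 0.0, "wz": 0.0, "hand": 0.0},
    {"tx": 0.0, "ty": -0.001, "tz": 0.046, "wx": 0.0, "wy": 0.0, "wz": 0.0, "hand": -0.15},
    {"tx": 0.0, "ty": -0.001, "tz": 0.046, "wx": 0.0, "wy": 0.0, "wz": 0.0, "hand": -0.15},
    {"tx": 0.0, "ty": -0.001, "tz": 0.046, "wx": 0.0, "wy": 0.0, "wz": 0.0, "hand": -0.15},
  ],
)

```text
time_s: 3.62
tcp_pos: [0.5059, 0.2292, 0.0155]
tcp_rot: [0.518, 0.855, -0.002, 0.0]
ft_force: [-0.4, 0.4, 0.3]
opening: 0.0361
```

Run:
```python
from h import *
s=telemetry.read_state(); print(s['time_s'],s['tcp_pos'],s['qd'].round(3),s['ft_force'],s['opening'])
ci=cams.camera_info("side"); p,d=cams.capture("side"); cv2.imwrite("pics/s2.png",p)
c=proj(ci,[.507,.228,.03])[0].astype(int); print(c)
cv2.imwrite("pics/s2c.png",cv2.resize(p[max(0,c[1]-60):c[1]+50,c[0]-70:c[0]+70],None,fx=5,fy=5,interpolation=cv2.INTER_CUBIC))
```

```text
3.625 [0.50589144 0.2291722  0.01549068] [-0.002  0.002  0.002  0.004 -0.    -0.     0.001] [-0.36325293  0.36547686  0.31104176] 0.036116400995322526
[244 297]
```

View pics/s2c.png

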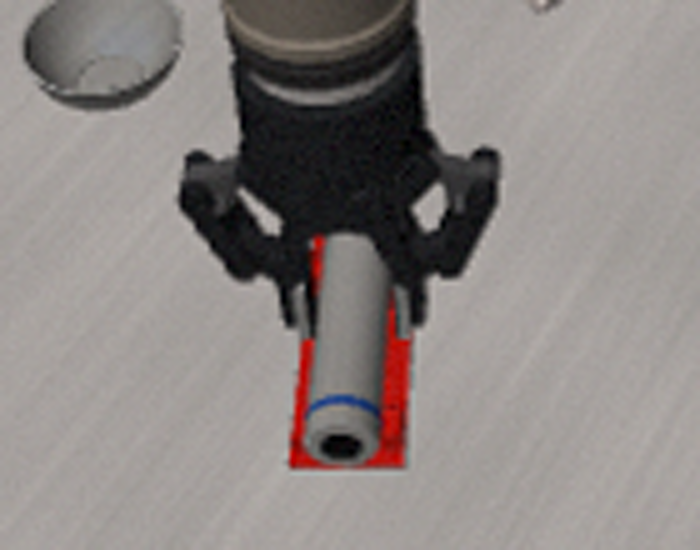

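The opening is 36 mm, with the roller between the pads at crop (350,300) and a small gap on each side. I'll raise 2 mm and close fully.

Request:
drive_tool(
  steps=[
    {"tx": 0.0, "ty": 0.0, "tz": -0.002, "wx": 0.0, "wy": 0.0, "wz": 0.0, "hand": -0.15},
    {"tx": 0.0, "ty": 0.0, "tz": -0.002, "wx": 0.0, "wy": 0.0, "wz": 0.0, "hand": -1.0},
    {"tx": 0.0, "ty": 0.0, "tz": -0.002, "wx": 0.0, "wy": 0.0, "wz": 0.0, "hand": -1.0},
    {"tx": 0.0, "ty": 0.0, "tz": -0.002, "wx": 0.0, "wy": 0.0, "wz": 0.0, "hand": -1.0},
    {"tx": 0.0, "ty": 0.0, "tz": -0.002, "wx": 0.0, "wy": 0.0, "wz": 0.0, "hand": -1.0},
  ],
)

```text
time_s: 4.3
tcp_pos: [0.5063, 0.2294, 0.0179]
tcp_rot: [0.518, 0.855, -0.002, 0.0]
ft_force: [-0.0, -0.3, 5.5]
opening: 0.03
```

Run:
```python
from h import *
s=telemetry.read_state(); print(s['time_s'],s['tcp_pos'],s['ft_force'],s['moment'],s['opening'])
```

```text
4.3 [0.50629441 0.2294333  0.01791607] [-0.01142547 -0.25673413  5.52911933] [-0.05576322  0.05567901  0.01232668] 0.029958837275563525
```

Request:
drive_tool(
  steps=[
    {"tx": 0.0, "ty": 0.0, "tz": -0.01, "wx": 0.0, "wy": 0.0, "wz": 0.0, "hand": -1.0},
    {"tx": 0.0, "ty": 0.0, "tz": -0.025, "wx": 0.0, "wy": 0.0, "wz": 0.0, "hand": -1.0},
    {"tx": 0.0, "ty": 0.0, "tz": -0.045, "wx": 0.0, "wy": 0.0, "wz": 0.0, "hand": -1.0},
    {"tx": 0.0, "ty": 0.0, "tz": -0.06, "wx": 0.0, "wy": 0.0, "wz": 0.0, "hand": -1.0},
    {"tx": 0.0, "ty": 0.0, "tz": -0.06, "wx": 0.0, "wy": 0.0, "wz": 0.0, "hand": -1.0},
    {"tx": 0.0, "ty": 0.0, "tz": -0.06, "wx": 0.0, "wy": 0.0, "wz": 0.0, "hand": -1.0},
  ],
)

```text
time_s: 5.05
tcp_pos: [0.5054, 0.2289, 0.0767]
tcp_rot: [0.518, 0.855, -0.003, -0.0]
ft_force: [-0.2, 0.5, -2.3]
opening: 0.0303
```

Run:
```python
from h import *
s=telemetry.read_state(); print(s['time_s'],s['tcp_pos'],s['ft_force'],s['moment'],s['opening'])
ci=cams.camera_info("side"); p,d=cams.capture("side"); cv2.imwrite("pics/s3.png",p)
np.savez("pics/s3.npz",p=p,d=d)
c=proj(ci,[.507,.228,.09])[0].astype(int); print(c)
cv2.imwrite("pics/s3c.png",cv2.resize(p[max(0,c[1]-60):c[1]+50,c[0]-70:c[0]+70],None,fx=5,fy=5,interpolation=cv2.INTER_CUBIC))
ci=cams.camera_info("wrist"); p,d=cams.capture("wrist"); cv2.imwrite("pics/w4.png",p); np.savez("pics/w4.npz",p=p,d=d,o=ci['origin'],r=ci['rotation'])
```

```text
5.05 [0.50544935 0.22891573 0.07673189] [-0.19828382  0.45777804 -2.30022099] [ 0.01002345  0.00840644 -0.00593875] 0.03025691743383806
[242 279]
```

View pics/s3c.png

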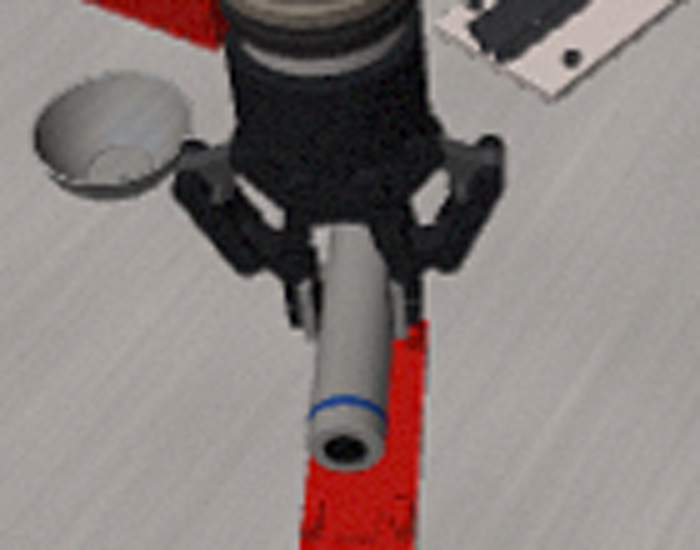

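View pics/w4.png

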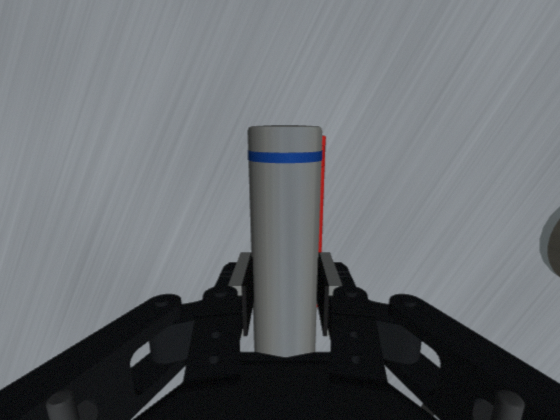

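The roller is held and lifted: in the side crop it spans (350,230)–(345,450), and in the wrist view its end is at row 127. Next I'll check its level and its offset in the grip.

Run:
```python
from h import *
z=np.load("pics/w4.npz");ci=dict(cams.camera_info("wrist"),origin=z['o'],rotation=z['r']);s=telemetry.read_state()
T=R.from_quat(s['tcp_rot'])
for v in (132,157,190,230,270,310,340):
    P=pts(ci,(285,v),z['d'][v,285])[0]; print(v,P.round(4),T.inv().apply(P-s['tcp_pos']).round(4))
E=z['p'][100:180,285].astype(int); print(np.abs(np.diff(E.sum(1))).argsort()[-4:]+100)
# groove target: centre s=-0.003
a=np.array([-.2469,-.969]); G=np.array([.5528,-.0971]); print(G-0.003*a)
```

```text
132 [0.4752 0.2875 0.0979] [ 0.0659  0.0004 -0.0218]
157 [0.4795 0.2792 0.0973] [ 0.0565  0.0004 -0.0211]
190 [0.4854 0.268  0.0991] [ 0.0439  0.0004 -0.0229]
230 [0.4933 0.2529 0.0975] [ 0.0268  0.0005 -0.0212]
270 [0.5015 0.2372 0.0983] [ 0.0091  0.0005 -0.022 ]
310 [0.5106 0.22   0.0981] [-0.0104  0.0005 -0.0217]
340 [0.5179 0.2061 0.0978] [-0.0261  0.0005 -0.0214]
[152 126 162 124]
[ 0.5535407 -0.094193 ]
```

Run:
```python
from h import *
print(delta([.5535,-.0942,.11],75.7))
```

```text
(array([-0.3087, -0.107 , -0.0322]), array([-0.28,  0.27, 41.88]))
```

Request:
drive_tool(
  steps=[
    {"tx": 0.0, "ty": 0.0, "tz": -0.033, "wx": 0.0, "wy": 0.0, "wz": 0.0, "hand": -1.0},
    {"tx": -0.05, "ty": -0.017, "tz": -0.033, "wx": -0.1, "wy": 0.1, "wz": 7.0, "hand": -1.0},
    {"tx": -0.1, "ty": -0.035, "tz": -0.033, "wx": -0.28, "wy": 0.27, "wz": 14.0, "hand": -1.0},
    {"tx": -0.155, "ty": -0.054, "tz": -0.033, "wx": -0.28, "wy": 0.27, "wz": 21.0, "hand": -1.0},
    {"tx": -0.21, "ty": -0.073, "tz": -0.033, "wx": -0.28, "wy": 0.27, "wz": 28.0, "hand": -1.0},
    {"tx": -0.265, "ty": -0.092, "tz": -0.033, "wx": -0.28, "wy": 0.27, "wz": 35.0, "hand": -1.0},
    {"tx": -0.309, "ty": -0.107, "tz": -0.033, "wx": -0.28, "wy": 0.27, "wz": 41.9, "hand": -1.0},
    {"tx": -0.309, "ty": -0.107, "tz": -0.033, "wx": -0.28, "wy": 0.27, "wz": 41.9, "hand": -1.0},
  ],
)

```text
time_s: 6.15
tcp_pos: [0.5535, -0.1013, 0.1103]
tcp_rot: [0.793, 0.609, -0.001, 0.001]
ft_force: [0.0, 0.2, -2.7]
opening: 0.0298
```

Request:
drive_tool(
  steps=[
    {"tx": 0.0, "ty": 0.0, "tz": 0.0, "wx": 0.0, "wy": 0.0, "wz": 0.0, "hand": -1.0},
    {"tx": 0.0, "ty": 0.0, "tz": 0.0, "wx": 0.0, "wy": 0.0, "wz": 0.0, "hand": -1.0},
  ],
)

```text
time_s: 6.4
tcp_pos: [0.5539, -0.0916, 0.1112]
tcp_rot: [0.789, 0.615, 0.001, -0.001]
ft_force: [-0.7, 0.4, -2.3]
opening: 0.0299
```

Run:
```python
from h import *
s=telemetry.read_state(); print(s['time_s'],s['tcp_pos'],s['ft_force'],s['opening'],s['joint_pos'])
print(delta([.5535,-.0942,.029],75.7))
for n in ("top","wrist"):
    ci=cams.camera_info(n);p,d=cams.capture(n); np.savez(f"pics/{n}5.npz",p=p,d=d,o=ci['origin'],r=ci['rotation'])
    cv2.imwrite(f"pics/{n}5.png",p if n=="wrist" else cv2.resize(p[160:260,240:420],None,fx=4,fy=4,interpolation=cv2.INTER_CUBIC))
```

```text
6.4 [ 0.55394266 -0.09163413  0.11120542] [-0.7114971   0.41342473 -2.30040212] 0.029912910777116088 [ 0.45206343  0.46612275 -0.43447804  1.6405862   0.2133052   1.08151152
 -0.28871152]
(array([-0.0028,  0.0002,  0.0822]), array([ 0.03, -0.14,  0.18]))
```

View pics/top5.png

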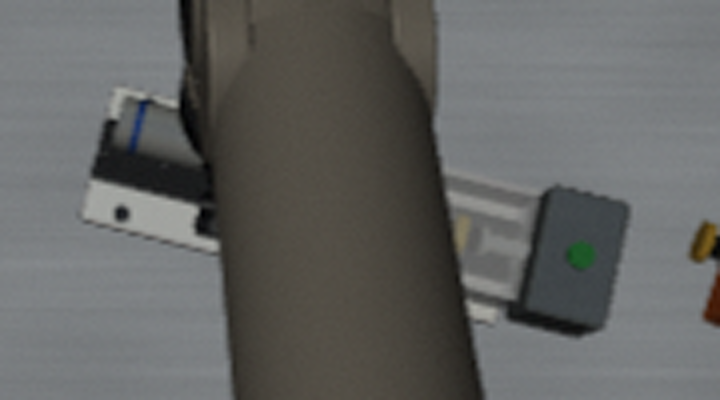

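View pics/wrist5.png

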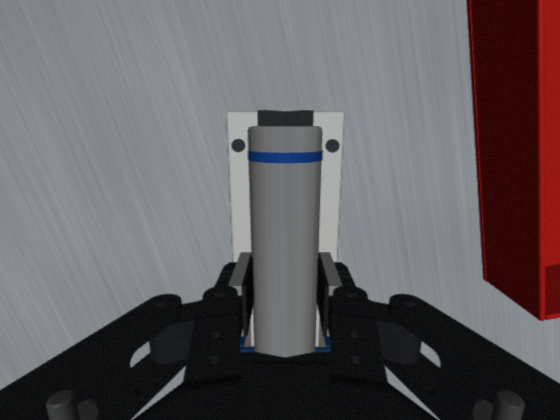

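The wrist view shows the groove (columns 258–312) and the screws (238 and 332) centred on column 285, and the roller (249–322) is centred there too. The alignment is good, so I'll lower.

Request:
drive_tool(
  steps=[
    {"tx": -0.002, "ty": 0.0, "tz": 0.03, "wx": 0.0, "wy": -0.1, "wz": 0.2, "hand": -1.0},
    {"tx": -0.002, "ty": 0.0, "tz": 0.06, "wx": 0.0, "wy": -0.1, "wz": 0.2, "hand": -1.0},
    {"tx": -0.002, "ty": 0.0, "tz": 0.075, "wx": 0.0, "wy": -0.1, "wz": 0.2, "hand": -1.0},
    {"tx": -0.002, "ty": 0.0, "tz": 0.079, "wx": 0.0, "wy": -0.1, "wz": 0.2, "hand": -1.0},
    {"tx": -0.002, "ty": 0.0, "tz": 0.079, "wx": 0.0, "wy": -0.1, "wz": 0.2, "hand": -1.0},
    {"tx": -0.002, "ty": 0.0, "tz": 0.079, "wx": 0.0, "wy": -0.1, "wz": 0.2, "hand": -1.0},
  ],
)

```text
time_s: 7.25
tcp_pos: [0.5549, -0.0958, 0.0337]
tcp_rot: [0.791, 0.612, 0.001, 0.002]
ft_force: [-0.3, 0.4, -1.9]
opening: 0.0296
```

Run:
```python
from h import *
s=telemetry.read_state(); print(s['time_s'],s['tcp_pos'],s['ft_force'],s['opening'])
print(delta([.5535,-.0942,.028],75.7))
```

```text
7.25 [ 0.55493656 -0.0957965   0.03369712] [-0.33113657  0.44797823 -1.88509993] 0.029571371141664374
(array([ 0.0012, -0.0018,  0.0057]), array([ 0.22,  0.01, -0.22]))
```

Request:
drive_tool(
  steps=[
    {"tx": 0.001, "ty": -0.001, "tz": 0.002, "wx": 0.0, "wy": 0.0, "wz": 0.0, "hand": -1.0},
    {"tx": 0.001, "ty": -0.001, "tz": 0.004, "wx": 0.0, "wy": 0.0, "wz": 0.0, "hand": -1.0},
    {"tx": 0.001, "ty": -0.001, "tz": 0.0045, "wx": 0.0, "wy": 0.0, "wz": 0.0, "hand": -1.0},
    {"tx": 0.001, "ty": -0.001, "tz": 0.0045, "wx": 0.0, "wy": 0.0, "wz": 0.0, "hand": -1.0},
  ],
)

```text
time_s: 7.75
tcp_pos: [0.5535, -0.0945, 0.0287]
tcp_rot: [0.791, 0.612, 0.0, 0.001]
ft_force: [-2.2, 0.6, 4.5]
opening: 0.0297
```

Run:
```python
from h import *
s=telemetry.read_state(); print(s['time_s'],s['tcp_pos'],s['ft_force'],s['opening'])
```

```text
7.75 [ 0.55347319 -0.0945327   0.02870194] [-2.19262047  0.632876    4.48277636] 0.029669902609798487
```

Contact is felt: Fz went from −2 to +4.5 N. I'll release here.

Request:
drive_tool(
  steps=[
    {"tx": 0.0, "ty": 0.0, "tz": 0.0, "wx": 0.0, "wy": 0.0, "wz": 0.0, "hand": -0.1},
    {"tx": 0.0, "ty": 0.0, "tz": 0.0, "wx": 0.0, "wy": 0.0, "wz": 0.0, "hand": 0.2},
    {"tx": 0.0, "ty": 0.0, "tz": 0.0, "wx": 0.0, "wy": 0.0, "wz": 0.0, "hand": 0.5},
    {"tx": 0.0, "ty": 0.0, "tz": 0.0, "wx": 0.0, "wy": 0.0, "wz": 0.0, "hand": 0.5},
    {"tx": 0.0, "ty": 0.0, "tz": -0.03, "wx": 0.0, "wy": 0.0, "wz": 0.0, "hand": 0.5},
    {"tx": 0.0, "ty": 0.0, "tz": -0.08, "wx": 0.0, "wy": 0.0, "wz": 0.0, "hand": 0.5},
    {"tx": 0.0, "ty": 0.0, "tz": -0.08, "wx": 0.0, "wy": 0.0, "wz": 0.0, "hand": 0.5},
    {"tx": 0.0, "ty": 0.0, "tz": -0.08, "wx": 0.0, "wy": 0.0, "wz": 0.0, "hand": 0.5},
  ],
)

```text
time_s: 8.75
tcp_pos: [0.5527, -0.0947, 0.1077]
tcp_rot: [0.791, 0.612, 0.0, 0.001]
ft_force: [-0.0, 0.4, -0.3]
opening: 0.064
```

Run:
```python
from h import *
s=telemetry.read_state(); print(s['time_s'],s['tcp_pos'],s['ft_force'],s['opening'])
for n in ("side","wrist"):
    ci=cams.camera_info(n);p,d=cams.capture(n); np.savez(f"pics/{n}6.npz",p=p,d=d,o=ci['origin'],r=ci['rotation'])
    cv2.imwrite(f"pics/{n}6.png",p if n=="wrist" else cv2.resize(p[140:260,230:380],None,fx=4,fy=4,interpolation=cv2.INTER_CUBIC))
ci=cams.camera_info("wrist")
for v in range(60,420,20):
  if 0<d[v,285]<.3: print(v,pts(ci,(285,v),d[v,285])[0].round(4))
```

```text
8.75 [ 0.5526674  -0.09465601  0.10774299] [-0.01306367  0.36715783 -0.30498924] 0.06399893596306906
60 [ 0.5817  0.0186 -0.0007]
80 [ 0.5783  0.0056 -0.0017]
100 [ 0.5748 -0.0082 -0.0007]
120 [ 0.5711 -0.0227  0.0124]
140 [ 0.5678 -0.0355  0.0488]
160 [ 0.5647 -0.0475  0.0499]
180 [ 0.5615 -0.0599  0.05  ]
200 [ 0.5582 -0.0727  0.0505]
220 [ 0.5548 -0.0858  0.0509]
240 [ 0.5512 -0.0997  0.0506]
260 [ 0.5476 -0.1138  0.0508]
280 [ 0.5436 -0.1293  0.0496]
300 [ 0.5397 -0.1444  0.0502]
320 [ 0.5356 -0.1602  0.0505]
340 [ 0.5241 -0.2047  0.0129]
360 [ 0.5549 -0.086   0.1813]
380 [ 0.5554 -0.0841  0.19  ]
400 [ 0.5553 -0.0843  0.1954]
```

View pics/side6.png

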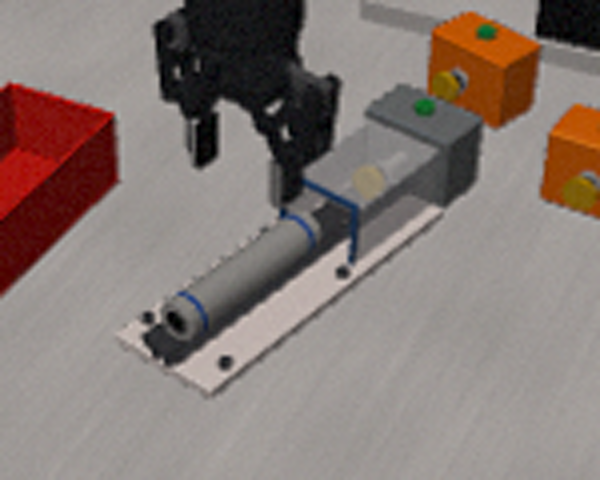

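View pics/wrist6.png

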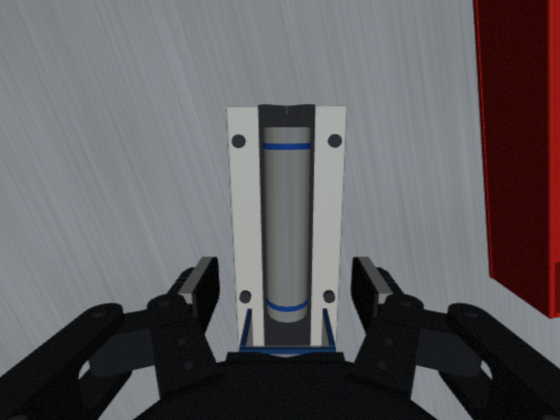

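The roller lies level in the V: its top is at 0.050 at every sampled row, and its ends are at rows 128 and 320 in the wrist view. It is in front of the blue arch at row 348. Next I'll shut the hand and go behind the rear end.

Run:
```python
from h import *
z=np.load("pics/wrist6.npz");ci=dict(cams.camera_info("wrist"),origin=z['o'],rotation=z['r'])
a=np.array([-.2469,-.969]);G=np.array([.5528,-.0971])
g=z['p'].max(2).astype(int)
for v in (160,200,240,280):
    row=g[v,255:320]; m=np.where(row>80)[0]; print(v, row[::4])
    q=cast(ci,(287,v),.05)[0,:2]; print((q-G)@a, a[0]*(q-G)[1]-a[1]*(q-G)[0])
print("ends",[((cast(ci,(287,v),h)[0,:2]-G)@a).round(4) for v,h in ((128,.05),(321,.035))])
print(delta([.5775,-.0002,.108],75.65))
```

```text
160 [169 109  46  80  94 105 109 115 113 114 113 109 100  78  43 157 170]
-0.05098280293118479 0.000861859759476816
200 [169 162  44  78  95 107 112 116 115 110 116 110  98  76  41 169 168]
-0.024839523503417716 0.0008271087505517275
240 [166 167  41  72  93 108 114 116 117 113 113 108  95  68  51 167 168]
0.0032138890289209075 0.0007898186931974122
280 [165 166  50  65  94 106 115 115 118 115 115 108  93  56  77 167 167]
0.03339471537339161 0.0007497007665783883
ends [np.float64(-0.0706), np.float64(0.077)]
(array([ 0.0978,  0.0013, -0.0016]), array([-0.09,  0.05, -0.18]))
```

Request:
drive_tool(
  steps=[
    {"tx": 0.04, "ty": 0.001, "tz": -0.002, "wx": -0.1, "wy": 0.0, "wz": -0.2, "hand": -1.0},
    {"tx": 0.08, "ty": 0.001, "tz": -0.002, "wx": -0.1, "wy": 0.0, "wz": -0.2, "hand": -1.0},
    {"tx": 0.1, "ty": 0.001, "tz": -0.002, "wx": -0.1, "wy": 0.0, "wz": -0.2, "hand": -1.0},
    {"tx": 0.1, "ty": 0.001, "tz": -0.002, "wx": -0.1, "wy": 0.0, "wz": -0.2, "hand": -1.0},
    {"tx": 0.1, "ty": 0.001, "tz": 0.02, "wx": -0.1, "wy": 0.0, "wz": -0.2, "hand": -1.0},
    {"tx": 0.1, "ty": 0.001, "tz": 0.05, "wx": -0.1, "wy": 0.0, "wz": -0.2, "hand": -1.0},
    {"tx": 0.1, "ty": 0.001, "tz": 0.068, "wx": -0.1, "wy": 0.0, "wz": -0.2, "hand": -1.0},
    {"tx": 0.1, "ty": 0.001, "tz": 0.068, "wx": -0.1, "wy": 0.0, "wz": -0.2, "hand": -1.0},
  ],
)

```text
time_s: 9.85
tcp_pos: [0.5775, 0.0001, 0.0382]
tcp_rot: [0.79, 0.613, -0.001, 0.001]
ft_force: [1.6, 0.2, 0.8]
opening: 0.0002
```

```bash
cat >> h.py <<'E'
A=np.array([-.2469,-.969]);G=np.array([.5528,-.0971])
def st():
    s=telemetry.read_state(); q=s['tcp_pos'][:2]-G
    print("t",round(s['time_s'],2),"s",round(float(q@A),4),"lat",round(float(A[0]*q[1]-A[1]*q[0]),4),"z",s['tcp_pos'][2].round(4),"Falong",round(float(s['ft_force'][:2]@A),2),"F",s['ft_force'].round(2),"open",round(s['opening'],4)); return s
E
python3 - <<'E'
from h import *
s=st(); print(delta([.5775,-.0002,.031],75.65))
p,d=cams.capture("side"); cv2.imwrite("pics/s7.png",cv2.resize(p[120:260,230:380],None,fx=4,fy=4,interpolation=cv2.INTER_CUBIC))
E
```

```text
t 9.85 s -0.1003 lat -0.0001 z 0.0382 Falong -0.58 F [1.58 0.2  0.79] open 0.0002
(array([-0.0003,  0.0001,  0.0072]), array([-0.03,  0.15, -0.08]))
```

View pics/s7.png

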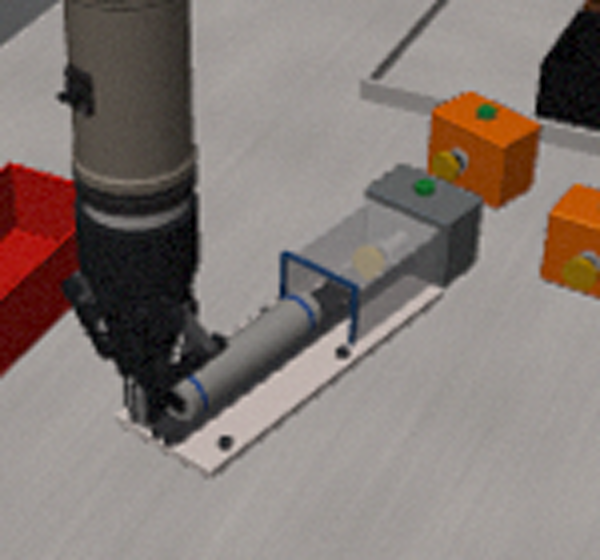

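The shut fingers stand behind the roller's rear end at crop (150,400). I'll lower to about 0.030 and approach.

Request:
drive_tool(
  steps=[
    {"tx": 0.0, "ty": 0.0, "tz": 0.004, "wx": 0.0, "wy": 0.0, "wz": 0.0, "hand": -1.0},
    {"tx": 0.0, "ty": 0.0, "tz": 0.008, "wx": 0.0, "wy": 0.0, "wz": 0.0, "hand": -1.0},
    {"tx": -0.003, "ty": 0.0, "tz": 0.008, "wx": 0.0, "wy": 0.0, "wz": 0.0, "hand": -1.0},
    {"tx": -0.006, "ty": 0.0, "tz": 0.008, "wx": 0.0, "wy": 0.0, "wz": 0.0, "hand": -1.0},
    {"tx": -0.009, "ty": 0.0, "tz": 0.008, "wx": 0.0, "wy": 0.0, "wz": 0.0, "hand": -1.0},
    {"tx": -0.012, "ty": 0.0, "tz": 0.008, "wx": 0.0, "wy": 0.0, "wz": 0.0, "hand": -1.0},
    {"tx": -0.015, "ty": 0.0, "tz": 0.008, "wx": 0.0, "wy": 0.0, "wz": 0.0, "hand": -1.0},
  ],
)

```text
time_s: 10.78
tcp_pos: [0.5754, -0.0129, 0.032]
tcp_rot: [0.79, 0.613, 0.001, 0.001]
ft_force: [0.2, 0.2, -0.7]
opening: 0.0
```

```bash
python3 -c "
from h import *
st()"
```

```text
t 10.78 s -0.0872 lat 0.0011 z 0.032 Falong -0.29 F [ 0.22  0.25 -0.72] open 0.0
```

Request:
drive_tool(
  steps=[
    {"tx": -0.003, "ty": 0.0, "tz": 0.001, "wx": 0.0, "wy": 0.0, "wz": 0.0, "hand": -1.0},
    {"tx": -0.006, "ty": 0.0, "tz": 0.001, "wx": 0.0, "wy": 0.0, "wz": 0.0, "hand": -1.0},
    {"tx": -0.009, "ty": 0.0, "tz": 0.001, "wx": 0.0, "wy": 0.0, "wz": 0.0, "hand": -1.0},
    {"tx": -0.012, "ty": 0.0, "tz": 0.001, "wx": 0.0, "wy": 0.0, "wz": 0.0, "hand": -1.0},
    {"tx": -0.015, "ty": 0.0, "tz": 0.001, "wx": 0.0, "wy": 0.0, "wz": 0.0, "hand": -1.0},
    {"tx": -0.018, "ty": 0.0, "tz": 0.001, "wx": 0.0, "wy": 0.0, "wz": 0.0, "hand": -1.0},
    {"tx": -0.021, "ty": 0.0, "tz": 0.001, "wx": 0.0, "wy": 0.0, "wz": 0.0, "hand": -1.0},
    {"tx": -0.024, "ty": 0.0, "tz": 0.001, "wx": 0.0, "wy": 0.0, "wz": 0.0, "hand": -1.0},
  ],
)

```text
time_s: 11.78
tcp_pos: [0.5694, -0.036, 0.0309]
tcp_rot: [0.79, 0.613, 0.001, 0.001]
ft_force: [0.2, 1.4, -1.3]
opening: -0.0001
```

```bash
python3 -c "
from h import *
st()"
```

```text
t 11.78 s -0.0633 lat 0.001 z 0.0309 Falong -1.42 F [ 0.16  1.42 -1.28] open -0.0001
```

The push force is about 1.4 N, so the roller is sliding in the groove.

Request:
drive_tool(
  steps=[
    {"tx": -0.003, "ty": 0.0, "tz": 0.0, "wx": 0.0, "wy": 0.0, "wz": 0.0, "hand": -1.0},
    {"tx": -0.006, "ty": 0.0, "tz": 0.0, "wx": 0.0, "wy": 0.0, "wz": 0.0, "hand": -1.0},
    {"tx": -0.009, "ty": 0.0, "tz": 0.0, "wx": 0.0, "wy": 0.0, "wz": 0.0, "hand": -1.0},
    {"tx": -0.012, "ty": 0.0, "tz": 0.0, "wx": 0.0, "wy": 0.0, "wz": 0.0, "hand": -1.0},
    {"tx": -0.015, "ty": 0.0, "tz": 0.0, "wx": 0.0, "wy": 0.0, "wz": 0.0, "hand": -1.0},
    {"tx": -0.018, "ty": 0.0, "tz": 0.0, "wx": 0.0, "wy": 0.0, "wz": 0.0, "hand": -1.0},
    {"tx": -0.021, "ty": 0.0, "tz": 0.0, "wx": 0.0, "wy": 0.0, "wz": 0.0, "hand": -1.0},
    {"tx": -0.023, "ty": 0.0, "tz": 0.0, "wx": 0.0, "wy": 0.0, "wz": 0.0, "hand": -1.0},
  ],
)

```text
time_s: 12.78
tcp_pos: [0.5638, -0.0583, 0.031]
tcp_rot: [0.79, 0.613, 0.001, 0.001]
ft_force: [0.3, 1.4, -0.7]
opening: -0.0001
```

Run:
```python
from h import *
st()
p,d=cams.capture("side"); cv2.imwrite("pics/s8.png",cv2.resize(p[140:260,230:380],None,fx=5,fy=5,interpolation=cv2.INTER_CUBIC)); np.save("pics/s8.npy",p)
```

```text
t 12.78 s -0.0403 lat 0.001 z 0.031 Falong -1.41 F [ 0.26  1.39 -0.71] open -0.0001
```

View pics/s8.png

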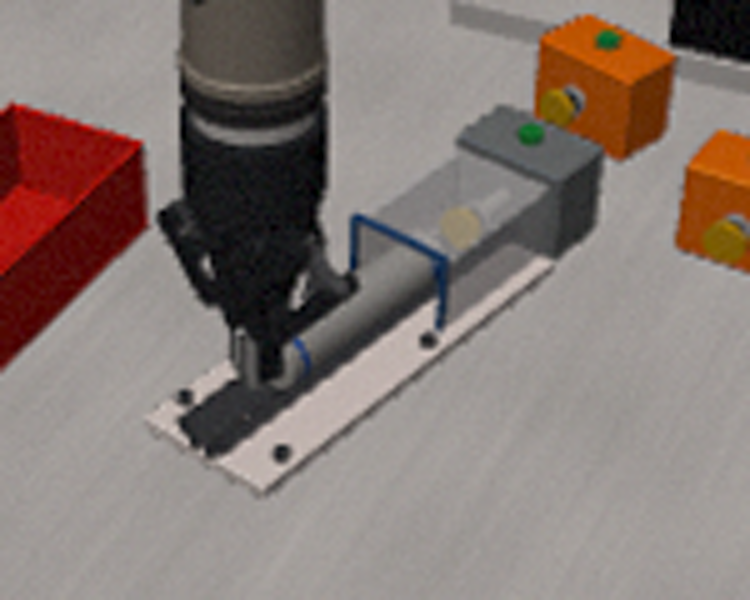

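The front ring has gone under the guard. The roller's front is at about (430,250) and the yellow pad at (460,228), a gap of roughly 20–30 mm. I'll go on more slowly.

Request:
drive_tool(
  steps=[
    {"tx": -0.0015, "ty": 0.0, "tz": 0.0, "wx": 0.0, "wy": 0.0, "wz": 0.0, "hand": -1.0},
    {"tx": -0.003, "ty": 0.0, "tz": 0.0, "wx": 0.0, "wy": 0.0, "wz": 0.0, "hand": -1.0},
    {"tx": -0.0045, "ty": 0.0, "tz": 0.0, "wx": 0.0, "wy": 0.0, "wz": 0.0, "hand": -1.0},
    {"tx": -0.006, "ty": 0.0, "tz": 0.0, "wx": 0.0, "wy": 0.0, "wz": 0.0, "hand": -1.0},
    {"tx": -0.0075, "ty": 0.0, "tz": 0.0, "wx": 0.0, "wy": 0.0, "wz": 0.0, "hand": -1.0},
    {"tx": -0.009, "ty": 0.0, "tz": 0.0, "wx": 0.0, "wy": 0.0, "wz": 0.0, "hand": -1.0},
    {"tx": -0.0105, "ty": 0.0, "tz": 0.0, "wx": 0.0, "wy": 0.0, "wz": 0.0, "hand": -1.0},
    {"tx": -0.012, "ty": 0.0, "tz": 0.0, "wx": 0.0, "wy": 0.0, "wz": 0.0, "hand": -1.0},
  ],
)

```text
time_s: 13.82
tcp_pos: [0.5608, -0.0698, 0.031]
tcp_rot: [0.79, 0.613, 0.001, 0.001]
ft_force: [-0.6, 1.9, -1.1]
opening: -0.0
```

Run:
```python
from h import *
st()
p,d=cams.capture("side"); cv2.imwrite("pics/s9.png",cv2.resize(p[150:220,290:360],None,fx=8,fy=8,interpolation=cv2.INTER_CUBIC)); np.save("pics/s9.npy",p)
```

```text
t 13.82 s -0.0284 lat 0.001 z 0.031 Falong -1.67 F [-0.65  1.89 -1.05] open -0.0
```

View pics/s9.png

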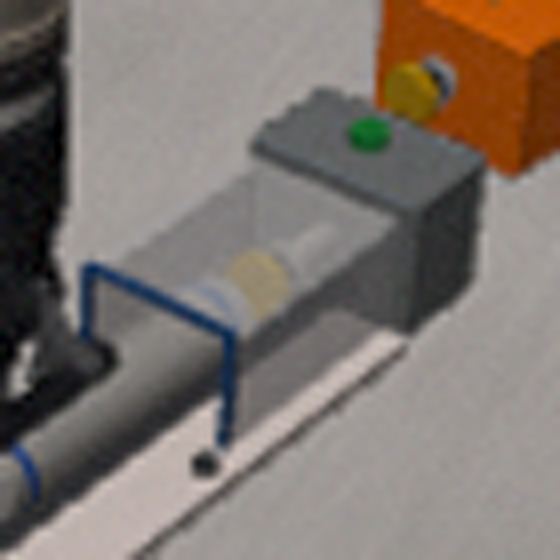

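The front ring is at (217,300) and the pad face at (256,282), so the gap is about 8 mm. I'll creep from here.

Request:
drive_tool(
  steps=[
    {"tx": -0.0006, "ty": 0.0, "tz": 0.0, "wx": 0.0, "wy": 0.0, "wz": 0.0, "hand": -1.0},
    {"tx": -0.0012, "ty": 0.0, "tz": 0.0, "wx": 0.0, "wy": 0.0, "wz": 0.0, "hand": -1.0},
    {"tx": -0.0018, "ty": 0.0, "tz": 0.0, "wx": 0.0, "wy": 0.0, "wz": 0.0, "hand": -1.0},
    {"tx": -0.0024, "ty": 0.0, "tz": 0.0, "wx": 0.0, "wy": 0.0, "wz": 0.0, "hand": -1.0},
  ],
)

```text
time_s: 14.38
tcp_pos: [0.5603, -0.072, 0.031]
tcp_rot: [0.79, 0.613, 0.001, 0.001]
ft_force: [0.4, 1.5, 0.6]
opening: -0.0002
```

```bash
python3 -c "
from h import *
st()"
```

```text
t 14.38 s -0.0261 lat 0.001 z 0.031 Falong -1.56 F [0.41 1.5  0.6 ] open -0.0002
```

Request:
drive_tool(
  steps=[
    {"tx": -0.0005, "ty": 0.0, "tz": 0.0, "wx": 0.0, "wy": 0.0, "wz": 0.0, "hand": -1.0},
    {"tx": -0.001, "ty": 0.0, "tz": 0.0, "wx": 0.0, "wy": 0.0, "wz": 0.0, "hand": -1.0},
    {"tx": -0.0015, "ty": 0.0, "tz": 0.0, "wx": 0.0, "wy": 0.0, "wz": 0.0, "hand": -1.0},
    {"tx": -0.0015, "ty": 0.0, "tz": 0.0, "wx": 0.0, "wy": 0.0, "wz": 0.0, "hand": -1.0},
  ],
)

```text
time_s: 14.88
tcp_pos: [0.5599, -0.0737, 0.031]
tcp_rot: [0.79, 0.613, 0.001, 0.001]
ft_force: [0.1, 1.1, -0.2]
opening: 0.0001
```

Request:
drive_tool(
  steps=[
    {"tx": -0.0005, "ty": 0.0, "tz": 0.0, "wx": 0.0, "wy": 0.0, "wz": 0.0, "hand": -1.0},
    {"tx": -0.001, "ty": 0.0, "tz": 0.0, "wx": 0.0, "wy": 0.0, "wz": 0.0, "hand": -1.0},
    {"tx": -0.0015, "ty": 0.0, "tz": 0.0, "wx": 0.0, "wy": 0.0, "wz": 0.0, "hand": -1.0},
    {"tx": -0.0015, "ty": 0.0, "tz": 0.0, "wx": 0.0, "wy": 0.0, "wz": 0.0, "hand": -1.0},
  ],
)

```text
time_s: 15.38
tcp_pos: [0.5595, -0.0751, 0.031]
tcp_rot: [0.79, 0.613, 0.001, 0.001]
ft_force: [0.1, 1.6, 0.4]
opening: -0.0
```

Request:
drive_tool(
  steps=[
    {"tx": -0.0005, "ty": 0.0, "tz": 0.0, "wx": 0.0, "wy": 0.0, "wz": 0.0, "hand": -1.0},
    {"tx": -0.001, "ty": 0.0, "tz": 0.0, "wx": 0.0, "wy": 0.0, "wz": 0.0, "hand": -1.0},
    {"tx": -0.0015, "ty": 0.0, "tz": 0.0, "wx": 0.0, "wy": 0.0, "wz": 0.0, "hand": -1.0},
    {"tx": -0.0015, "ty": 0.0, "tz": 0.0, "wx": 0.0, "wy": 0.0, "wz": 0.0, "hand": -1.0},
  ],
)

```text
time_s: 15.88
tcp_pos: [0.5591, -0.0765, 0.031]
tcp_rot: [0.79, 0.613, 0.001, 0.001]
ft_force: [0.8, 1.4, -0.6]
opening: -0.0001
```

Request:
drive_tool(
  steps=[
    {"tx": -0.0005, "ty": 0.0, "tz": 0.0, "wx": 0.0, "wy": 0.0, "wz": 0.0, "hand": -1.0},
    {"tx": -0.001, "ty": 0.0, "tz": 0.0, "wx": 0.0, "wy": 0.0, "wz": 0.0, "hand": -1.0},
    {"tx": -0.0015, "ty": 0.0, "tz": 0.0, "wx": 0.0, "wy": 0.0, "wz": 0.0, "hand": -1.0},
    {"tx": -0.0015, "ty": 0.0, "tz": 0.0, "wx": 0.0, "wy": 0.0, "wz": 0.0, "hand": -1.0},
  ],
)

```text
time_s: 16.38
tcp_pos: [0.5587, -0.078, 0.031]
tcp_rot: [0.79, 0.613, 0.001, 0.001]
ft_force: [0.7, 1.7, 0.2]
opening: 0.0002
```

Request:
drive_tool(
  steps=[
    {"tx": -0.0005, "ty": 0.0, "tz": 0.0, "wx": 0.0, "wy": 0.0, "wz": 0.0, "hand": -1.0},
    {"tx": -0.001, "ty": 0.0, "tz": 0.0, "wx": 0.0, "wy": 0.0, "wz": 0.0, "hand": -1.0},
    {"tx": -0.0015, "ty": 0.0, "tz": 0.0, "wx": 0.0, "wy": 0.0, "wz": 0.0, "hand": -1.0},
    {"tx": -0.0015, "ty": 0.0, "tz": 0.0, "wx": 0.0, "wy": 0.0, "wz": 0.0, "hand": -1.0},
  ],
)

```text
time_s: 16.88
tcp_pos: [0.5583, -0.0795, 0.031]
tcp_rot: [0.79, 0.613, 0.001, 0.001]
ft_force: [0.6, 0.6, -1.1]
opening: -0.0002
```

Run:
```python
from h import *
st()
p,d=cams.capture("side"); cv2.imwrite("pics/s10.png",cv2.resize(p[150:220,290:360],None,fx=8,fy=8,interpolation=cv2.INTER_CUBIC)); np.save("pics/s10.npy",p)
```

```text
t 16.88 s -0.0184 lat 0.001 z 0.031 Falong -0.73 F [ 0.61  0.6  -1.11] open -0.0002
```

View pics/s10.png

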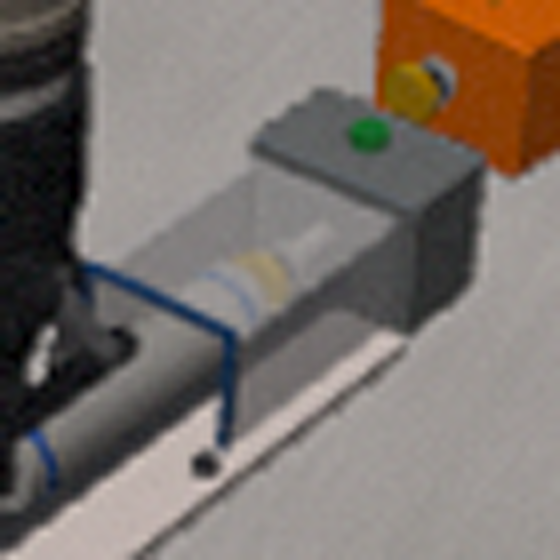

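The ring is at (237,290) and the roller's end now overlaps the pad at (265,278), so contact is near. I'll continue in 1.5 mm steps.

Request:
drive_tool(
  steps=[
    {"tx": -0.0005, "ty": 0.0, "tz": 0.0, "wx": 0.0, "wy": 0.0, "wz": 0.0, "hand": -1.0},
    {"tx": -0.001, "ty": 0.0, "tz": 0.0, "wx": 0.0, "wy": 0.0, "wz": 0.0, "hand": -1.0},
    {"tx": -0.0015, "ty": 0.0, "tz": 0.0, "wx": 0.0, "wy": 0.0, "wz": 0.0, "hand": -1.0},
  ],
)

```text
time_s: 17.3
tcp_pos: [0.558, -0.0808, 0.031]
tcp_rot: [0.79, 0.613, 0.001, 0.001]
ft_force: [0.3, 1.5, -0.7]
opening: -0.0002
```

Request:
drive_tool(
  steps=[
    {"tx": -0.0005, "ty": 0.0, "tz": 0.0, "wx": 0.0, "wy": 0.0, "wz": 0.0, "hand": -1.0},
    {"tx": -0.001, "ty": 0.0, "tz": 0.0, "wx": 0.0, "wy": 0.0, "wz": 0.0, "hand": -1.0},
    {"tx": -0.0015, "ty": 0.0, "tz": 0.0, "wx": 0.0, "wy": 0.0, "wz": 0.0, "hand": -1.0},
  ],
)

```text
time_s: 17.68
tcp_pos: [0.5577, -0.0823, 0.031]
tcp_rot: [0.79, 0.613, 0.001, 0.001]
ft_force: [-0.2, 1.7, -1.1]
opening: -0.0004
```

Request:
drive_tool(
  steps=[
    {"tx": -0.0005, "ty": 0.0, "tz": 0.0, "wx": 0.0, "wy": 0.0, "wz": 0.0, "hand": -1.0},
    {"tx": -0.001, "ty": 0.0, "tz": 0.0, "wx": 0.0, "wy": 0.0, "wz": 0.0, "hand": -1.0},
    {"tx": -0.0015, "ty": 0.0, "tz": 0.0, "wx": 0.0, "wy": 0.0, "wz": 0.0, "hand": -1.0},
  ],
)

```text
time_s: 18.05
tcp_pos: [0.5573, -0.0837, 0.031]
tcp_rot: [0.79, 0.613, 0.001, 0.001]
ft_force: [0.7, 0.8, -0.9]
opening: -0.0003
```

Request:
drive_tool(
  steps=[
    {"tx": -0.0005, "ty": 0.0, "tz": 0.0, "wx": 0.0, "wy": 0.0, "wz": 0.0, "hand": -1.0},
    {"tx": -0.001, "ty": 0.0, "tz": 0.0, "wx": 0.0, "wy": 0.0, "wz": 0.0, "hand": -1.0},
    {"tx": -0.0015, "ty": 0.0, "tz": 0.0, "wx": 0.0, "wy": 0.0, "wz": 0.0, "hand": -1.0},
  ],
)

```text
time_s: 18.42
tcp_pos: [0.5569, -0.0852, 0.031]
tcp_rot: [0.79, 0.613, 0.001, 0.001]
ft_force: [0.8, 2.1, -0.5]
opening: 0.0003
```

Request:
drive_tool(
  steps=[
    {"tx": -0.0005, "ty": 0.0, "tz": 0.0, "wx": 0.0, "wy": 0.0, "wz": 0.0, "hand": -1.0},
    {"tx": -0.001, "ty": 0.0, "tz": 0.0, "wx": 0.0, "wy": 0.0, "wz": 0.0, "hand": -1.0},
    {"tx": -0.0015, "ty": 0.0, "tz": 0.0, "wx": 0.0, "wy": 0.0, "wz": 0.0, "hand": -1.0},
  ],
)

```text
time_s: 18.8
tcp_pos: [0.5565, -0.0866, 0.031]
tcp_rot: [0.79, 0.613, 0.001, 0.001]
ft_force: [0.7, 1.0, -0.2]
opening: -0.0001
```

Request:
drive_tool(
  steps=[
    {"tx": -0.0005, "ty": 0.0, "tz": 0.0, "wx": 0.0, "wy": 0.0, "wz": 0.0, "hand": -1.0},
    {"tx": -0.001, "ty": 0.0, "tz": 0.0, "wx": 0.0, "wy": 0.0, "wz": 0.0, "hand": -1.0},
    {"tx": -0.0013, "ty": 0.0, "tz": 0.0, "wx": 0.0, "wy": 0.0, "wz": 0.0, "hand": -1.0},
  ],
)

```text
time_s: 19.18
tcp_pos: [0.5562, -0.0879, 0.031]
tcp_rot: [0.79, 0.613, 0.001, 0.001]
ft_force: [0.9, 1.1, -0.6]
opening: -0.0004
```

Request:
drive_tool(
  steps=[
    {"tx": -0.0005, "ty": 0.0, "tz": 0.0, "wx": 0.0, "wy": 0.0, "wz": 0.0, "hand": -1.0},
    {"tx": -0.001, "ty": 0.0, "tz": 0.0, "wx": 0.0, "wy": 0.0, "wz": 0.0, "hand": -1.0},
    {"tx": -0.0013, "ty": 0.0, "tz": 0.0, "wx": 0.0, "wy": 0.0, "wz": 0.0, "hand": -1.0},
  ],
)

```text
time_s: 19.55
tcp_pos: [0.5561, -0.0883, 0.031]
tcp_rot: [0.79, 0.614, 0.001, 0.001]
ft_force: [1.0, 3.7, 0.1]
opening: -0.0001
```

Run:
```python
from h import *
st()
p,d=cams.capture("side"); cv2.imwrite("pics/s11.png",cv2.resize(p[150:220,290:360],None,fx=8,fy=8,interpolation=cv2.INTER_CUBIC)); np.save("pics/s11.npy",p)
```

```text
t 19.55 s -0.0094 lat 0.001 z 0.031 Falong -3.84 F [0.96 3.72 0.1 ] open -0.0001
```

View pics/s11.png

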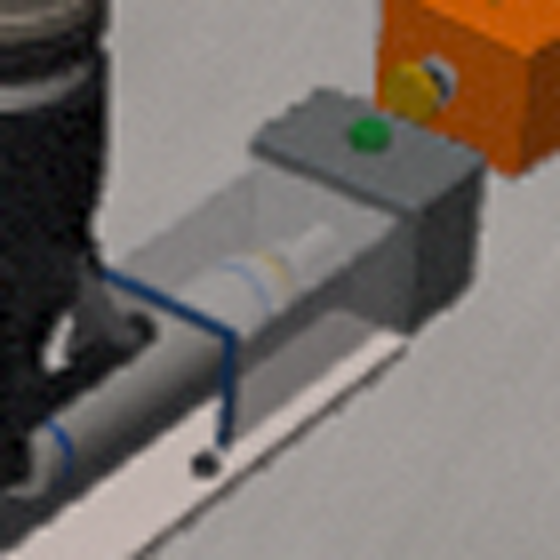

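The force rose to 3.8 N and the tool moved only 0.4 mm of the commanded 1.3 mm, so the pad is touched. This is at s = −9.4 mm, against a visual prediction of about −9 mm. Now I'll ramp gently.

Request:
drive_tool(
  steps=[
    {"tx": -0.0005, "ty": 0.0, "tz": 0.0, "wx": 0.0, "wy": 0.0, "wz": 0.0, "hand": -1.0},
    {"tx": -0.0005, "ty": 0.0, "tz": 0.0, "wx": 0.0, "wy": 0.0, "wz": 0.0, "hand": -1.0},
  ],
)

```text
time_s: 19.85
tcp_pos: [0.5561, -0.0885, 0.0311]
tcp_rot: [0.79, 0.614, 0.001, 0.001]
ft_force: [0.6, 4.8, 0.0]
opening: -0.0
```

Request:
drive_tool(
  steps=[
    {"tx": -0.0005, "ty": 0.0, "tz": 0.0, "wx": 0.0, "wy": 0.0, "wz": 0.0, "hand": -1.0},
    {"tx": -0.001, "ty": 0.0, "tz": 0.0, "wx": 0.0, "wy": 0.0, "wz": 0.0, "hand": -1.0},
    {"tx": -0.001, "ty": 0.0, "tz": 0.0, "wx": 0.0, "wy": 0.0, "wz": 0.0, "hand": -1.0},
  ],
)

```text
time_s: 20.23
tcp_pos: [0.556, -0.0888, 0.0311]
tcp_rot: [0.789, 0.614, 0.002, 0.001]
ft_force: [1.6, 5.7, -0.3]
opening: -0.0001
```

Request:
drive_tool(
  steps=[
    {"tx": -0.0005, "ty": 0.0, "tz": 0.0, "wx": 0.0, "wy": 0.0, "wz": 0.0, "hand": -1.0},
    {"tx": -0.001, "ty": 0.0, "tz": 0.0, "wx": 0.0, "wy": 0.0, "wz": 0.0, "hand": -1.0},
    {"tx": -0.0013, "ty": 0.0, "tz": 0.0, "wx": 0.0, "wy": 0.0, "wz": 0.0, "hand": -1.0},
    {"tx": -0.0013, "ty": 0.0, "tz": 0.0, "wx": 0.0, "wy": 0.0, "wz": 0.0, "hand": -1.0},
  ],
)

```text
time_s: 20.72
tcp_pos: [0.556, -0.089, 0.0312]
tcp_rot: [0.789, 0.614, 0.002, 0.001]
ft_force: [2.4, 7.5, -0.6]
opening: -0.0
```

Falong is about 7.9 N. A little more, then I'll hold for over a second.

Request:
drive_tool(
  steps=[
    {"tx": -0.0005, "ty": 0.0, "tz": 0.0, "wx": 0.0, "wy": 0.0, "wz": 0.0, "hand": -1.0},
    {"tx": -0.001, "ty": 0.0, "tz": 0.0, "wx": 0.0, "wy": 0.0, "wz": 0.0, "hand": -1.0},
    {"tx": -0.0013, "ty": 0.0, "tz": 0.0, "wx": 0.0, "wy": 0.0, "wz": 0.0, "hand": -1.0},
    {"tx": -0.0013, "ty": 0.0, "tz": 0.0, "wx": 0.0, "wy": 0.0, "wz": 0.0, "hand": -1.0},
    {"tx": -0.0013, "ty": 0.0, "tz": 0.0, "wx": 0.0, "wy": 0.0, "wz": 0.0, "hand": -1.0},
  ],
)

```text
time_s: 21.35
tcp_pos: [0.5559, -0.0892, 0.0313]
tcp_rot: [0.789, 0.614, 0.003, 0.0]
ft_force: [1.2, 8.0, -1.2]
opening: 0.0002
```

```bash
python3 -c "
from h import *
st()"
```

```text
t 21.35 s -0.0085 lat 0.0011 z 0.0313 Falong -8.07 F [ 1.2   8.02 -1.2 ] open 0.0002
```

Request:
drive_tool(
  steps=[
    {"tx": -0.0006, "ty": 0.0, "tz": 0.0, "wx": 0.0, "wy": 0.0, "wz": 0.0, "hand": -1.0},
    {"tx": -0.0011, "ty": 0.0, "tz": 0.0, "wx": 0.0, "wy": 0.0, "wz": 0.0, "hand": -1.0},
    {"tx": -0.0011, "ty": 0.0, "tz": 0.0, "wx": 0.0, "wy": 0.0, "wz": 0.0, "hand": -1.0},
    {"tx": -0.0011, "ty": 0.0, "tz": 0.0, "wx": 0.0, "wy": 0.0, "wz": 0.0, "hand": -1.0},
    {"tx": -0.0011, "ty": 0.0, "tz": 0.0, "wx": 0.0, "wy": 0.0, "wz": 0.0, "hand": -1.0},
    {"tx": -0.0011, "ty": 0.0, "tz": 0.0, "wx": 0.0, "wy": 0.0, "wz": 0.0, "hand": -1.0},
  ],
)

```text
time_s: 22.1
tcp_pos: [0.5559, -0.0893, 0.0314]
tcp_rot: [0.789, 0.615, 0.004, -0.0]
ft_force: [2.7, 10.0, -1.1]
opening: 0.0003
```

```bash
python3 -c "
from h import *
st()"
```

```text
t 22.1 s -0.0083 lat 0.0011 z 0.0314 Falong -10.37 F [ 2.68 10.01 -1.06] open 0.0003
```

Request:
drive_tool(
  steps=[
    {"tx": 0.0, "ty": 0.0, "tz": 0.0, "wx": 0.0, "wy": 0.0, "wz": 0.0, "hand": -1.0},
    {"tx": 0.0, "ty": 0.0, "tz": 0.0, "wx": 0.0, "wy": 0.0, "wz": 0.0, "hand": -1.0},
    {"tx": 0.0, "ty": 0.0, "tz": 0.0, "wx": 0.0, "wy": 0.0, "wz": 0.0, "hand": -1.0},
    {"tx": 0.0, "ty": 0.0, "tz": 0.0, "wx": 0.0, "wy": 0.0, "wz": 0.0, "hand": -1.0},
  ],
)

```text
time_s: 22.6
tcp_pos: [0.5559, -0.0894, 0.0314]
tcp_rot: [0.789, 0.615, 0.004, -0.0]
ft_force: [2.6, 9.0, -0.4]
opening: 0.0001
```

```bash
python3 -c "
from h import *
st()"
```

```text
t 22.6 s -0.0083 lat 0.0011 z 0.0314 Falong -9.34 F [ 2.59  8.98 -0.37] open 0.0001
```

Steady at about 10 N. I'll hold another 0.5 s and then ease off straight back.

Request:
drive_tool(
  steps=[
    {"tx": 0.0, "ty": 0.0, "tz": 0.0, "wx": 0.0, "wy": 0.0, "wz": 0.0, "hand": -1.0},
    {"tx": 0.0, "ty": 0.0, "tz": 0.0, "wx": 0.0, "wy": 0.0, "wz": 0.0, "hand": -1.0},
    {"tx": 0.0, "ty": 0.0, "tz": 0.0, "wx": 0.0, "wy": 0.0, "wz": 0.0, "hand": -1.0},
    {"tx": 0.0, "ty": 0.0, "tz": 0.0, "wx": 0.0, "wy": 0.0, "wz": 0.0, "hand": -1.0},
  ],
)

```text
time_s: 23.1
tcp_pos: [0.5559, -0.0893, 0.0314]
tcp_rot: [0.789, 0.615, 0.004, -0.0]
ft_force: [2.3, 10.6, -1.2]
opening: -0.0003
```

Request:
drive_tool(
  steps=[
    {"tx": 0.001, "ty": 0.0, "tz": 0.0, "wx": 0.0, "wy": 0.0, "wz": 0.0, "hand": -1.0},
    {"tx": 0.002, "ty": 0.0, "tz": 0.0, "wx": 0.0, "wy": 0.0, "wz": 0.0, "hand": -1.0},
    {"tx": 0.003, "ty": 0.0, "tz": 0.0, "wx": 0.0, "wy": 0.0, "wz": 0.0, "hand": -1.0},
    {"tx": 0.004, "ty": 0.0, "tz": 0.0, "wx": 0.0, "wy": 0.0, "wz": 0.0, "hand": -1.0},
    {"tx": 0.006, "ty": 0.0, "tz": 0.0, "wx": 0.0, "wy": 0.0, "wz": 0.0, "hand": -1.0},
    {"tx": 0.01, "ty": 0.0, "tz": 0.0, "wx": 0.0, "wy": 0.0, "wz": 0.0, "hand": -1.0},
    {"tx": 0.02, "ty": 0.0, "tz": 0.0, "wx": 0.0, "wy": 0.0, "wz": 0.0, "hand": -1.0},
    {"tx": 0.03, "ty": 0.0, "tz": 0.0, "wx": 0.0, "wy": 0.0, "wz": 0.0, "hand": -1.0},
  ],
)

```text
time_s: 24.1
tcp_pos: [0.5621, -0.0653, 0.031]
tcp_rot: [0.79, 0.613, 0.0, 0.002]
ft_force: [-0.2, 1.0, 0.9]
opening: 0.0002
```

Request:
drive_tool(
  steps=[
    {"tx": 0.01, "ty": 0.0, "tz": -0.02, "wx": 0.0, "wy": 0.0, "wz": 0.0, "hand": -1.0},
    {"tx": 0.03, "ty": 0.0, "tz": -0.07, "wx": 0.0, "wy": 0.0, "wz": 0.0, "hand": -1.0},
    {"tx": 0.03, "ty": 0.0, "tz": -0.12, "wx": 0.0, "wy": 0.0, "wz": 0.0, "hand": -1.0},
    {"tx": 0.03, "ty": 0.0, "tz": -0.12, "wx": 0.0, "wy": 0.0, "wz": 0.0, "hand": -1.0},
    {"tx": 0.03, "ty": 0.0, "tz": -0.12, "wx": 0.0, "wy": 0.0, "wz": 0.0, "hand": -1.0},
  ],
)

```text
time_s: 24.72
tcp_pos: [0.5687, -0.0359, 0.1506]
tcp_rot: [0.79, 0.613, 0.0, 0.001]
ft_force: [-0.3, -0.1, -0.3]
opening: -0.0001
```

Run:
```python
from h import *
st()
p,d=cams.capture("side"); cv2.imwrite("pics/s12.png",cv2.resize(p[140:260,230:380],None,fx=5,fy=5,interpolation=cv2.INTER_CUBIC)); cv2.imwrite("pics/s12c.png",cv2.resize(p[150:220,290:360],None,fx=8,fy=8,interpolation=cv2.INTER_CUBIC))
ci=cams.camera_info("wrist"); p,d=cams.capture("wrist"); cv2.imwrite("pics/w12.png",p); np.savez("pics/w12.npz",p=p,d=d,o=ci['origin'],r=ci['rotation'])
for v in range(120,330,15): print(v,pts(ci,(286,v),d[v,286])[0].round(4))
```

```text
t 24.73 s -0.0632 lat 0.0003 z 0.1506 Falong 0.15 F [-0.27 -0.09 -0.29] open -0.0001
120 [5.887e-01 3.720e-02 1.000e-04]
135 [ 0.5854  0.0244 -0.0012]
150 [5.821e-01 1.140e-02 5.000e-04]
165 [ 0.5787 -0.0021 -0.0014]
180 [ 0.5757 -0.0137  0.0132]
195 [ 0.5723 -0.0272  0.0132]
210 [ 0.5687 -0.0414  0.0118]
225 [ 0.5652 -0.0552  0.0133]
240 [ 0.5615 -0.0696  0.0139]
255 [ 0.5719 -0.0262  0.1572]
270 [ 0.5718 -0.0261  0.1737]
285 [ 0.5719 -0.0257  0.1874]
300 [ 0.5701 -0.0326  0.186 ]
315 [ 0.5686 -0.0386  0.1866]
```

View pics/s12.png

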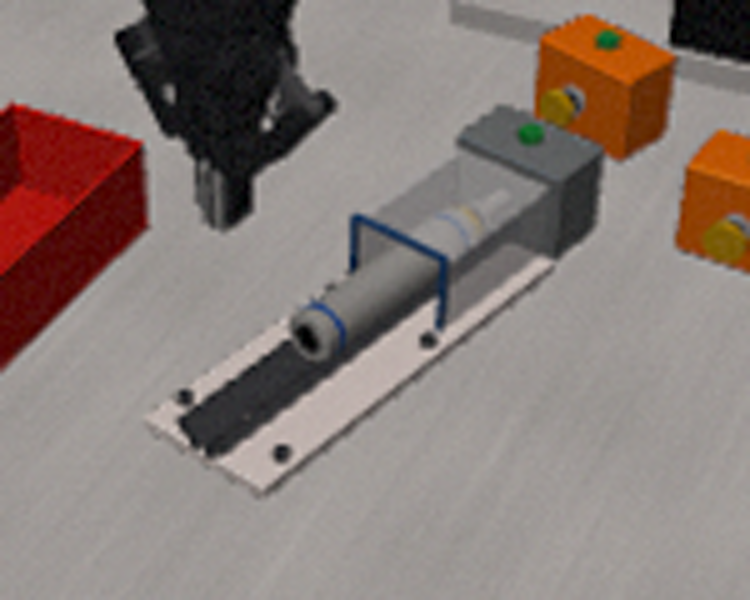

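View pics/w12.png

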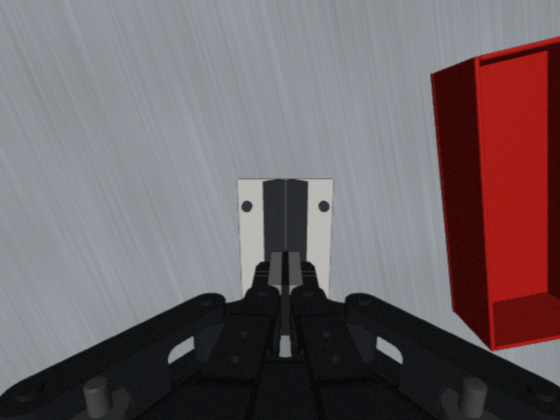

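The roller lies in the groove with its rear end at (310,335), its front ring at (455,235) under the guard, and the pad behind it. The gripper is clear. I'll look closer at the contact.

Run:
```python
from h import *
a=cv2.imread("pics/s11.png");b=cv2.imread("pics/s12c.png"); cv2.imwrite("pics/cmp.png",cv2.resize(np.hstack([a[160:420,120:420],b[160:420,120:420]]),None,fx=1.3,fy=1.3))
```

```text
(no output)
```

View pics/cmp.png

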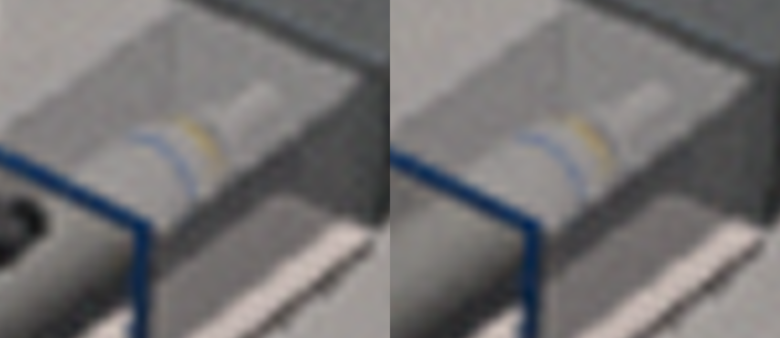

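Run:
```python
from h import *
a=np.load("pics/s11.npy")
b=cams.capture("side")[0]; c=cams.capture("side")[0]
ci=cams.camera_info("side")
print("scale px for 1mm:", proj(ci,[*(G+.06*A),.05])-proj(ci,[*(G+.061*A),.05]))
for n,p in (("s10",np.load("pics/s10.npy")),("push",a),("now",b),("now2",c)):
    q=p.astype(float); 
    f=q[178:192,312:330]; w=np.clip(f[...,0]-f[...,2]-8,0,None)
    y=np.clip(f[...,2]-f[...,0]-8,0,None)
    v,u=np.mgrid[178:192,312:330]
    # ring: blue minus red; pad: red minus blue
    print(n,"ring",(w*u).sum()/w.sum(),(w*v).sum()/w.sum(),w.sum(),"pad",(y*u).sum()/y.sum(),(y*v).sum()/y.sum(),y.sum())
    # rear ring
    f=q[195:235,285:305];hs=cv2.cvtColor(p,cv2.COLOR_BGR2HSV)[190:235,285:305]
    m=(hs[...,0]>100)&(hs[...,0]<132)&(hs[...,1]>110); v,u=np.mgrid[190:235,285:305]
    print("  rear ring",u[m].mean(),v[m].mean(),m.sum())
```

```text
scale px for 1mm: [[-0.21844353  0.15679069]]
s10 ring 315.65038167938934 189.05801526717556 655.0 pad 322.73895582329317 183.7496653279786 747.0
  rear ring 293.375 202.8125 16
push ring 315.9769230769231 188.8323076923077 650.0 pad 323.7235772357724 183.09349593495935 246.0
  rear ring 295.8181818181818 204.45454545454547 11
now ring 315.7906976744186 188.91317829457364 645.0 pad 323.7951807228916 183.03614457831324 249.0
  rear ring 297.4 200.93333333333334 15
now2 ring 315.8859375 188.95625 640.0 pad 323.7154811715481 183.01673640167365 239.0
  rear ring 296.94117647058823 201.47058823529412 17
```

The visible yellow area of the pad matches the pushed state: 239–249 now, 246 under push, and 747 with a 9 mm gap. So the roller still lies against the pad. I'll hand in.

Run:
```python
from h import *
st(); print(r.finish_job())
```

```text
t 24.93 s -0.0628 lat -0.0004 z 0.1493 Falong -0.14 F [-0.56  0.28  0.45] open 0.0003
the job is handed in; nothing more can be done
None
```

I laid the roller in the V-groove, pushed it under the guard and seated it against the yellow pad. The job was handed in at 24.9 s; no verdict is given.

- **Laying in:** I lifted the roller off its red rest and set it down about centred in the open part of the groove, just short of the guard. The wrist camera showed it level and on the groove's line.
- **Pushing:** I pushed with shut fingers against about 1.5 N of friction. The pad was met with the tool 9.4 mm short of the groove point, close to the roughly 9 mm predicted from the pictures.
- **Seating:** I ramped up slowly and held a steady push of 9.3 to 10.6 N for about 1.2 s. After friction that is roughly 8 N on the pad, and no force reading along the push passed about 11 N. I then eased straight back and lifted clear.
- **Last checks:** The wrist force was near zero with the gripper 0.15 m up. The visible part of the pad matches the pushed state, so the roller is still touching as far as the pictures can show, to about 0.3 mm.
- **Checks that were weak or disagreed:**
    - Tracking the blue ring to confirm the contact was unreliable, because the blue arch got into the mask.
    - Top and wrist views put the roller's start position about 3.5 mm apart, so I used a value between them.
    - The gripper read about 30 mm on the 32 mm roller.
    - The first move call was refused for missing fields and moved nothing.
- **Other objects:** I never moved near the jar, the tin or the mould, but I did not measure them again at the end.

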